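Seat mounted lenses in a lens carrier edge first and lock them

TASK

Slide the carrier's retaining bar fully open, then put every lens from the bench mat into a cell of its own, glass dome up: slip its far edge under the cell's fixed lip first, then level it down flat into the seat. Handle the lenses only by their rims, never touching the domed glass; when all are in, slide the bar fully home again so that its tabs lie over their near rims, and leave the timer, the bottle and the tape roll where they are.

Things in the scene. Friction and masses are not known exactly. Their poses are not given: they have to be found in the camera images.
- carrier_mid (a point): The fixed lens carrier: an aluminium base plate 116 mm deep (x) and 350 mm wide (y) with four raised seats in a row along its y, 92 mm apart, and a sliding bar along its near (-x) side. This point lies on the underside of the plate, under the middle of the row of seats; z up. Its yaw varies.
- cell_0 (a point): Where a seated lens has its centre (half-way up its rim) in the -y end cell, 34 mm above the worktop. +x points to the fixed lip, y along the row, z up. The seat floor is 4 mm below this point and 50 mm wide along y, so a lens overhangs it 5 mm at both y sides, where there is no wall and fingers may pass down to the base plate (8 mm above the worktop).
- cell_1 (a point): Where a seated lens has its centre (half-way up its rim) in the second (from -y) cell, 34 mm above the worktop. +x points to the fixed lip, y along the row, z up. The seat floor is 4 mm below this point and 50 mm wide along y, so a lens overhangs it 5 mm at both y sides, where there is no wall and fingers may pass down to the base plate (8 mm above the worktop).
- cell_2 (a point): Where a seated lens has its centre (half-way up its rim) in the third (from -y) cell, 34 mm above the worktop. +x points to the fixed lip, y along the row, z up. The seat floor is 4 mm below this point and 50 mm wide along y, so a lens overhangs it 5 mm at both y sides, where there is no wall and fingers may pass down to the base plate (8 mm above the worktop).
- cell_3 (a point): Where a seated lens has its centre (half-way up its rim) in the +y end cell, 34 mm above the worktop. +x points to the fixed lip, y along the row, z up. The seat floor is 4 mm below this point and 50 mm wide along y, so a lens overhangs it 5 mm at both y sides, where there is no wall and fingers may pass down to the base plate (8 mm above the worktop).
- lip_edge (a point): Inner edge of cell_1's fixed lip, at its underside; all four cells are alike. The lip is 5 mm thick and overhangs inwards to 25.5 mm from the cell centre, its underside 12 mm above the seat floor. It sits on a wall curved to radius 31.5 mm, reaching 42 deg either side of +x.
- near_wall (a point): Top of cell_1's low wall, 31.5 mm to -x of the cell centre and 5 mm above the seat floor; curved, 35 deg either side of -x, all cells alike. Between this wall and the lip a lens cannot go in flat: it goes in tilted about 12 to 20 deg, its +x edge low and pushed under the lip to the wall, and is then levelled down.
- bar (a joint): Retaining bar of the carrier, slides along the carrier's y: 0 = home (its four 20 mm wide tabs stand over the -x edges of the cells, reaching to 27 mm from the cell centres, 2.5 mm above the top of a seated lens's rim; a lens not level blocks them), grows to 0.045 m = fully open (tabs between the cells, clear of the lenses). Starts at or near home. Moves against about 1.5 N of friction, stays where it is left.
- bar_grip (a point): Grip of the retaining bar, to pinch or push from above: an upright black block 14 mm wide along the carrier's y and 16 mm along its x, its top 13 mm above this point and its foot on the bar 19 mm below; this point is on its mid axis, 62 mm above the worktop. It stands on the bar, 53 mm to -x of the row of cell centres; at home it is 30 mm to +y of cell_2, and it moves with the bar.
- lens_1_center (a point): Mounted lens: a dark metal ring 60 mm in diameter and 8 mm thick, flat below, with a shallow clear glass dome (45 mm across, 4 mm high) on its upper face; 80 g. This point is on its axis half-way up the ring, 4 mm above its underside; z points out of the dome. It starts lying dome up on a grey mat 2 mm thick. Three or four lenses are present.
- lens_2_center (a point): Mounted lens: a dark metal ring 60 mm in diameter and 8 mm thick, flat below, with a shallow clear glass dome (45 mm across, 4 mm high) on its upper face; 80 g. This point is on its axis half-way up the ring, 4 mm above its underside; z points out of the dome. It starts lying dome up on a grey mat 2 mm thick. Three or four lenses are present.
- lens_3_center (a point): Mounted lens: a dark metal ring 60 mm in diameter and 8 mm thick, flat below, with a shallow clear glass dome (45 mm across, 4 mm high) on its upper face; 80 g. This point is on its axis half-way up the ring, 4 mm above its underside; z points out of the dome. It starts lying dome up on a grey mat 2 mm thick. Three or four lenses are present.
- lens_4_center (a point): Mounted lens: a dark metal ring 60 mm in diameter and 8 mm thick, flat below, with a shallow clear glass dome (45 mm across, 4 mm high) on its upper face; 80 g. This point is on its axis half-way up the ring, 4 mm above its underside; z points out of the dome. It starts lying dome up on a grey mat 2 mm thick. Three or four lenses are present.
- timer_center (a point): Bystander: digital timer, 24 x 68 x 60 mm, standing; point half-way up. Leave alone.
- amber_center (a point): Bystander: amber bottle, 45 mm in diameter, 78 mm high, standing; point half-way up. Leave alone.
- tape_center (a point): Bystander: tape roll lying flat, 62 mm in diameter, 18 mm high; point half-way up. Leave alone.
There are look-alikes about, which are no part of the job. Leave any orange or red look-alike of the part that bears lens_1_center alone.

How it is judged:
By the outcome, as a careful person would: the job done as asked, in the order asked, and still so for the second after the job is handed in, with the robot touching nothing.
Of lens_1, lens_2, lens_3, lens_4 only 3 to 4 are there at a start; the rules pass over those that are not, and their reading is None.
At some moment in a run one of lens_1, lens_2, lens_3, lens_4 may be knocked a few centimetres aside while the robot is not near it.
It also fails if it takes over 210 s, if anything falls off the work surface, if the arm or the gripper's body presses on something with over 40 N, if the wrist force passes 120 N, or if a joint passes its speed limit or range.

ROBOT

A 6-joint arm with a two-finger parallel gripper is mounted at the origin on a cart in front of the work surface, level with it; the furniture and walls round the work are solid. World frame = base frame: x ahead of the robot, y to its left, z up, the work surface at z = 0. Lengths are in m, angles in rad, forces in N, time in s.
With the tool pointing down it reaches from about 0.25 to 0.725 m from the base axis. Payload 4 kg.
Tool frame: the origin (TCP) lies between the finger pads; the fingertips stand 8 mm ahead of it and the grasp point (between the pads) lies 11 mm behind it (bot.tip_reach is the distance from the TCP to the fingertips, in m); z points along the fingers, y is the line along which they close (so a half turn about z gives the same grasp; the last joint's range is limited). The gripper opens to 85 mm and grips with 20 to 120 N. Pads are 22 mm wide; open, the fingers measure 114 mm over their backs; the gripper's body (76 mm by 85 mm) begins 54 mm behind the grasp point. The pads swing forward as they close: fully open they stand 13 mm farther back than shut.
Start: joints at [-1.341, 0.241, 0.005, 1.335, 0, 1.571], TCP at [0.114, -0.487, 0.239] pointing down, gripper open.
Joint ranges: [-2.72, 2.72], [-1.05, 1.87], [-1.09, 1.28], [-1.99, 2.15], [-1.42, 1.44], [-3.14, 3.14]. Speed limits (rad/s): [2.79, 2.79, 3.14, 3.14, 3.14, 3.14].

INTERFACE

Orientations are given as a unit quaternion [x, y, z, w].
In Python, from workcell import bot gives the robot as it stands.
- The arm moves only by the tool move_arm, never from a script. Its argument "deltas" is a list of rows, each a list of 7 numbers: the opening, from 0 (shut) to 1 (fully open), then the shift along the tool's x, y, z in mm, then the turn, a rotation vector about the tool's x, y, z in degrees. In form: [[gripper, tx, ty, tz, ax, ay, az], ...]. A call has 1 to 10 rows; each row shifts and turns the commanded pose from where the row before left it, along the tool's axes as they then stand; what a row does not reach is not made up. A row lasts 1/12 s, in which the tool goes at most 41.7 mm and 7.16 degrees, less where a joint would pass 70% of its speed; a pose out of reach is approached as far as the arm can. A call is refused whole if a number of a shift passes 41.7 or a number of a turn 7.16, either way. A call with a gripper value outside its range is refused whole. The fingers move at their own pace and stop on an object; the grip force is fixed at half the most. Time passes only in rows, so rows that do not move let the fingers close. It gives the time, the measured TCP pose, the force, the opening and the grip force at its end, in the units of the state.
- bot.get_obs(): the state, without advancing time (a new reading comes with each control period).
- bot.camera(name): name is "side" or "top"; returns the picture (384x512x3 uint8, blue, green, red); there is no depth.
- bot.calibration(name): a dict with "K" (3x3 intrinsics, pixels), "position" and "orientation" of the camera in the world. Camera axes: x right, y down, z forward; pixel columns grow to the right and rows downward; lengths in m; the calibration is good to about 2 mm. A picture is of the moment at which its call begins. calibration takes no time and is no camera call.
- bot.job_done(): hands the job in; it is judged then, once.
Trained networks look in the newest picture that a camera, given by its name, has taken for a name from the list of things; names that differ only in an ending like _2 or _b are one class to them, and where a whole thing is asked for, a point or a joint stands for the part that bears it (a point fixed in the world has none). Each returns a list of dicts, best first, with "conf" (0 to 1); they miss things now and then, are a little off and sometimes report something else, mostly with a low value. They report only what shows in the picture. A call takes as long as a camera call. They do not tell look-alikes from the thing itself.
- bot.outline_of(query, camera): "pixels" (384x512 bool, what is visible of it) and "rect" ([left, top, width, height] in pixels, round what is visible of it).
The state is a dict: "clock": time; "joint_pos": joint angles; "joint_vel": joint speeds; "tau": joint torques, N m; "eef_pos": TCP position; "tool_rot": TCP orientation; "ft_force": force on the tool from outside, world axes, zero at the start; "ft_torque": the same for the moment, N m; "grip_width": finger opening in m; "grasp_force": force on a finger pad.
Only numpy, scipy, OpenCV 4.12 (cv2) and the standard library are available. Lean on these libraries where they do the work, as an engineer would, in place of code of your own. Each camera call takes 0.05 s, during which the arm holds its last target. There are 200 camera calls.

## Working session

There is one attempt and no reset: what is moved stays moved. The work goes in short steps, Python scripts to look and compute and a tool call to move; the robot and the scene stay as the last step left them, time stands still between calls to the robot, and variables do not carry over. Pictures are saved under pics/ and viewed, at most 14 in all, crops included, and the job is handed in when it is done.

Besides the shell and the picture viewer there is one more tool, called after "Request:" in YAML: its name, and indented under it one key for each argument. move_arm: Moves the arm, as the interface text tells. Its arguments: {"type":"object","properties":{"deltas":{"type":"array","items":{"type":"array","items":{"type":"number"}}}},"required":["deltas"]}

```bash
mkdir -p pics; ls
python3 - <<'E'
from workcell import bot
import cv2
for n in ("top","side"):
    im=bot.camera(n); cv2.imwrite(f"pics/{n}0.png",im)
    c=bot.calibration(n); print(n,c)
o=bot.get_obs(); print({k:o[k] for k in("clock","eef_pos","tool_rot","grip_width")})
E
```

```text
pics
top {'K': array([[383.53251821,   0.        , 256.98095097],
       [  0.        , 383.53251821, 191.85298633],
       [  0.        ,   0.        ,   1.        ]]), 'position': array([0.2775724 , 0.07239744, 1.33385144]), 'orientation': array([ 0.70698294, -0.70034396,  0.07280708, -0.06627668])}
side {'K': array([[479.67689637,   0.        , 255.60021152],
       [  0.        , 479.67689637, 186.97518669],
       [  0.        ,   0.        ,   1.        ]]), 'position': array([-1.11105324, -0.59201128,  1.13926867]), 'orientation': array([ 0.71939198, -0.48839724,  0.27333957, -0.41137428])}
{'clock': 0.1, 'eef_pos': array([ 0.11378259, -0.4863209 ,  0.23850986]), 'tool_rot': array([ 9.93405532e-01,  1.14649788e-01, -1.08934059e-04, -9.29466562e-04]), 'grip_width': 0.08549448105559364}
```

View pics/top0.png

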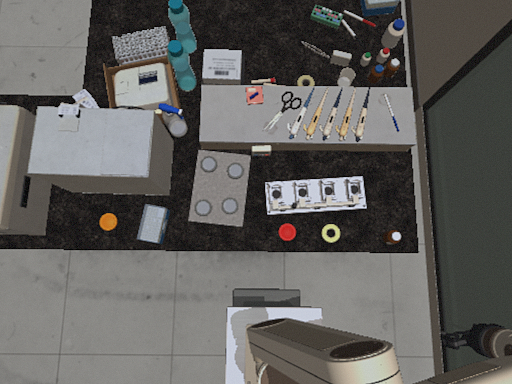

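View pics/side0.png

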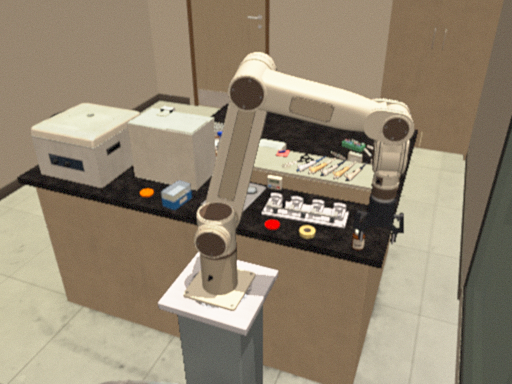

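The top view shows the following.
- Four dark rings on the mat at about (208,164), (235,171), (204,208) and (230,206).
- The carrier at about (316,195).
- Look-alikes: a red disc at (287,232) and an orange disc at (108,222).
- The yellow tape roll at (331,233), the bottle at (394,237) and the timer at (261,150).

Next I'll run the detectors and convert the pixels to world positions.

```bash
cat > h.py <<'E'
import numpy as np, cv2
from scipy.spatial.transform import Rotation as R
from workcell import bot
def back(cam,px,z):
    c=bot.calibration(cam); uv=np.atleast_2d(px).astype(float)
    d=np.c_[uv,np.ones(len(uv))]@np.linalg.inv(c["K"]).T
    d=R.from_quat(c["orientation"]).apply(d); p=np.array(c["position"])
    return p+d*((z-p[2])/d[:,2])[:,None]
def proj(cam,P):
    c=bot.calibration(cam); q=R.from_quat(c["orientation"]).inv().apply(np.atleast_2d(P)-c["position"])
    q=q@c["K"].T; return q[:,:2]/q[:,2:]
def find(name,cam,z,n=6,minc=0.3):
    out=[]
    for d in bot.outline_of(name,cam)[:n]:
        if d["conf"]<minc: continue
        ys,xs=np.nonzero(d["pixels"]); c=np.array([xs.mean(),ys.mean()])
        out.append((round(d["conf"],2),c.round(1),back(cam,c,z)[0].round(4),d["rect"],len(xs)))
    return out
def go(pos,quat=None,yaw=None,rel=True):
    """tool-frame deltas from present measured pose to target"""
    o=bot.get_obs(); r=R.from_quat(o["tool_rot"])
    t=r.inv().apply(np.array(pos)-o["eef_pos"])*1000
    rv=np.zeros(3) if quat is None else (r.inv()*R.from_quat(quat)).as_rotvec(degrees=True)
    return t.round(1),rv.round(2)
E
python3 - <<'E'
from h import *
print(bot.tip_reach)
im=bot.camera("top")
for n,z in (("lens_1_center",.010),("carrier_mid",.03),("bar",.05),("bar_grip",.062),("timer_center",.06),("amber_center",.07),("tape_center",.018)):
    for r in find(n,"top",z): print(n,*r)
bot.camera("side")
for n,z in (("lens_1_center",.010),("bar_grip",.062),("timer_center",.03)):
    for r in find(n,"side",z): print("side",n,*r)
a=cv2.resize(im[140:250,180:380],None,fx=4,fy=4,interpolation=cv2.INTER_CUBIC)
cv2.imwrite("pics/crop1.png",a)
E
```

```text
0.008
lens_1_center 0.69 [286.1 231.5] [ 0.4035 -0.0405  0.01  ] [279.7, 218.2, 18.4, 18.9] 226
lens_1_center 0.62 [107.1 221.3] [0.4329 0.5779 0.01  ] [97.4, 211.4, 18.8, 18.2] 210
lens_1_center 0.54 [234.6 169.9] [0.6206 0.1417 0.01  ] [229.5, 161.2, 14.7, 17.2] 224
lens_1_center 0.5 [314.6 194.8] [ 0.5335 -0.1416  0.01  ] [266.3, 177.7, 97.3, 35.5] 3254
carrier_mid 0.89 [314.8 194.8] [ 0.5297 -0.139   0.03  ] [265.3, 174.2, 101.6, 39.3] 3089
bar 0.56 [314.  203.3] [ 0.4962 -0.1324  0.05  ] [273.1, 191.4, 82.1, 20.3] 432
bar 0.51 [314.4 194.6] [ 0.5262 -0.1344  0.05  ] [264.7, 178.3, 100.9, 35.7] 3211
bar_grip 0.85 [316.3 203.1] [ 0.4949 -0.1383  0.062 ] [270.8, 195.6, 88.4, 16.1] 533
bar_grip 0.7 [314.1 194.5] [ 0.5245 -0.1316  0.062 ] [261.8, 177.7, 103.8, 35.3] 3341
timer_center 0.61 [260.3 149.9] [0.6801 0.0514 0.06  ] [251.0, 146.6, 20.4, 8.7] 203
amber_center 0.63 [390.7 236.3] [ 0.385  -0.3804  0.07  ] [383.1, 228.5, 16.6, 15.3] 214
tape_center 0.64 [330.1 232.7] [ 0.3999 -0.191   0.018 ] [320.8, 221.7, 20.8, 20.7] 195
side lens_1_center 0.45 [251.5 189.6] [0.6137 0.133  0.01  ] [246.0, 185.0, 9.6, 7.3] 65
side lens_1_center 0.39 [146.2 191.8] [0.4239 0.5715 0.01  ] [139.8, 188.7, 9.9, 6.7] 84
side lens_1_center 0.38 [306.2 210.6] [ 0.5383 -0.1487  0.01  ] [260.6, 192.9, 89.5, 32.7] 1680
side bar_grip 0.79 [303.4 209.6] [ 0.4648 -0.1566  0.062 ] [266.9, 199.8, 72.4, 19.8] 323
side bar_grip 0.61 [306.5 210.4] [ 0.464 -0.17   0.062] [263.4, 192.9, 84.3, 33.9] 1611
side timer_center 0.49 [274.2 181.4] [0.6887 0.0508 0.03  ] [266.9, 176.5, 12.8, 12.6] 165
```

View pics/crop1.png

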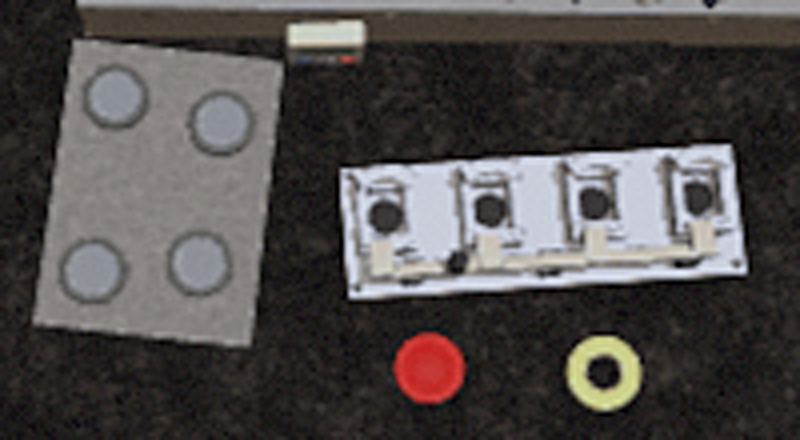

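The crop shows four real lenses with glass centres at crop (116,97), (221,124), (93,271) and (200,264). The red disc at (430,368) is a look-alike. The carrier has its bar at home and the grip at (459,262), with cell_3 on the left. Now I'll measure the exact poses.

```bash
cat >> h.py <<'E'
def lenses(im,x0=180,y0=145,x1=258,y1=232):
    """glass blobs on mat: bluish"""
    f=cv2.resize(im[y0:y1,x0:x1],None,fx=4,fy=4,interpolation=cv2.INTER_CUBIC).astype(int)
    m=((f[...,0]-f[...,2]>8)&(f.sum(2)>330)).astype(np.uint8)
    m=cv2.morphologyEx(m,cv2.MORPH_OPEN,np.ones((9,9),np.uint8))
    n,_,s,c=cv2.connectedComponentsWithStats(m)
    return [(((c[i]+.5)/4-.5+[x0,y0]).round(2),back("top",(c[i]+.5)/4-.5+[x0,y0],.012)[0][:2].round(4),s[i,2:].tolist()) for i in range(1,n) if 700<s[i,4]<5000]
def plate(im):
    x0,y0=255,165
    f=cv2.resize(im[y0:y0+60,x0:x0+125],None,fx=4,fy=4,interpolation=cv2.INTER_CUBIC)
    m=(f.min(2)>120).astype(np.uint8)
    m=cv2.morphologyEx(m,cv2.MORPH_CLOSE,np.ones((25,25),np.uint8))
    n,l,s,c=cv2.connectedComponentsWithStats(m); i=1+s[1:,4].argmax()
    h=cv2.convexHull(np.argwhere(l==i)[:,::-1].astype(np.int32)); q=cv2.minAreaRect(h)
    b=(cv2.boxPoints(q)+.5)/4-.5+[x0,y0]
    return b,back("top",b,.008)[:,:2]
E
python3 - <<'E'
from h import *
ims=[bot.camera("top") for _ in range(3)]
im=np.mean(ims,0).astype(np.uint8)
for l in lenses(im): print(*l)
b,w=plate(im); print(b.round(1).tolist()); print(w.round(4).tolist())
for i in range(4): print(np.linalg.norm(w[i]-w[(i+1)%4]).round(4))
print("mid",w.mean(0).round(4))
# grip (dark block top at z=.075), holes
f=cv2.resize(im[165:225,255:380],None,fx=4,fy=4,interpolation=cv2.INTER_CUBIC)
m=(f.max(2)<75).astype(np.uint8)
n,_,s,c=cv2.connectedComponentsWithStats(m)
for i in range(1,n):
    p=(c[i]+.5)/4-.5+[255,165]
    if 150<s[i,4]<3000: print(p.round(1),s[i].tolist(),back("top",p,.03)[0][:2].round(4),back("top",p,.065)[0][:2].round(4))
E
```

```text
[208.81 163.63] [0.6422 0.2337] [42, 45, 1560]
[235.19 170.24] [0.619  0.1393] [45, 44, 1604]
[229.69 205.31] [0.4926 0.156 ] [44, 46, 1730]
[202.89 207.28] [0.4848 0.2491] [47, 46, 1736]
[[264.2, 181.4], [364.2, 175.2], [366.3, 208.2], [266.3, 214.4]]
[[0.5802, 0.0358], [0.6069, -0.3208], [0.488, -0.3225], [0.4625, 0.0281]]
0.3576
0.1189
0.3515
0.118
mid [ 0.5344 -0.1449]
[354.2 189. ] [385, 83, 29, 32, 662] [ 0.5516 -0.2768] [ 0.5442 -0.2675]
[328.3 190.5] [281, 89, 34, 30, 725] [ 0.5452 -0.1866] [ 0.538  -0.1796]
[302.2 192.2] [176, 96, 32, 31, 735] [ 0.5384 -0.0955] [ 0.5314 -0.091 ]
[276.1 193.8] [71, 102, 32, 31, 760] [ 0.5316 -0.0049] [ 0.5248 -0.0028]
[293.7 205.5] [147, 152, 20, 23, 343] [ 0.4913 -0.0657] [ 0.4856 -0.062 ]
```

Run:
```python
from h import *
psi=np.radians(4.2); q=[np.cos(psi/2),np.sin(psi/2),0,0]
print(go([.486,-.065,.15],q))
```

```text
(array([ 458.4, -326. ,   89.3]), array([ 0.  , -0.  ,  8.97]))
```

Request:
move_arm:
  deltas:
    - [0.5,0,0,0,0,0,4.5]
    - [0.5,0,0,0,0,0,4.5]
    - [0.5,35,-30,0,0,0,0]
    - [0.5,35,-30,0,0,0,0]
    - [0.5,35,-30,0,0,0,0]
    - [0.5,35,-30,0,0,0,0]
    - [0.5,35,-30,0,0,0,0]
    - [0.5,35,-30,0,0,0,0]
    - [0.5,35,-30,0,0,0,0]
    - [0.5,0,0,0,0,0,0]

```text
clock: 1.68
eef_pos: [0.3254, -0.2766, 0.2396]
tool_rot: [0.999, 0.042, 0.001, -0.001]
ft_force: [-1.4, -1.1, 0.0]
grip_width: 0.0427
grasp_force: 0.0
```

Run:
```python
from h import *
psi=np.radians(4.2); q=[np.cos(psi/2),np.sin(psi/2),0,0]
print(go([.486,-.065,.15],q),go([.486,-.065,.058],q))
o=bot.get_obs(); print(o["ft_force"],o["grip_width"],o["clock"])
```

```text
(array([ 177.3, -197.4,   90.4]), array([-0.09, -0.17,  0.56])) (array([ 177.1, -197.2,  182.4]), array([-0.09, -0.17,  0.56]))
[-1.39136433 -1.12230019  0.00909081] 0.04273493795328688 1.6833
```

Request:
move_arm:
  deltas:
    - [0.5,25,-28,0,0,0,0.5]
    - [0.5,25,-28,10,0,0,0]
    - [0.5,25,-28,15,0,0,0]
    - [0.5,25,-28,15,0,0,0]
    - [0.5,25,-28,15,0,0,0]
    - [0.5,26,-28,15,0,0,0]
    - [0.5,26,-29,15,0,0,0]
    - [0.5,0,0,0,0,0,0]
    - [0.5,0,0,0,0,0,0]

```text
clock: 2.43
eef_pos: [0.4847, -0.0721, 0.153]
tool_rot: [0.999, 0.034, -0.001, -0.0]
ft_force: [0.1, -0.9, 0.9]
grip_width: 0.0428
grasp_force: 0.0
```

Run:
```python
from h import *
psi=np.radians(4.2); q=[np.cos(psi/2),np.sin(psi/2),0,0]
print(go([.486,-.065,.058],q))
im=bot.camera("top"); cv2.imwrite("pics/c2.png",cv2.resize(im[150:230,250:380],None,fx=6,fy=6,interpolation=cv2.INTER_CUBIC))
im=bot.camera("side"); cv2.imwrite("pics/s2.png",cv2.resize(im[150:260,220:370],None,fx=5,fy=5,interpolation=cv2.INTER_CUBIC))
```

```text
(array([ 2. , -6.9, 95. ]), array([-0.01,  0.16, -0.31]))
```

View pics/s2.png

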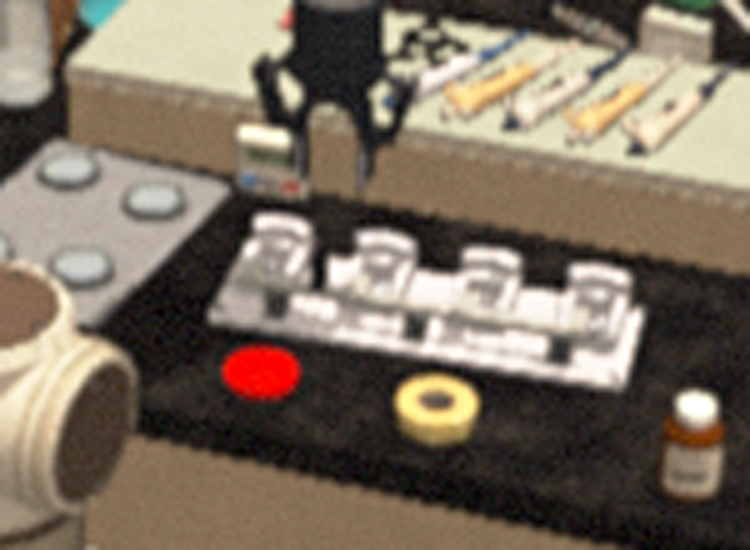

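The side view shows the open fingers above the carrier at crop (305–365,180). The dark grip is at about (318,265), and the red disc and tape are clear of the path. I'll descend over the grip, pinch it and slide the bar open.

Request:
move_arm:
  deltas:
    - [0.5,2,-6,15,0,0,0]
    - [0.5,0,0,20,0,0,0]
    - [0.5,0,0,20,0,0,0]
    - [0.5,0,0,20,0,0,0]
    - [0.5,0,0,12,0,0,0]
    - [0.5,0,0,8,0,0,0]
    - [0.5,0,0,0,0,0,0]

```text
clock: 3.12
eef_pos: [0.4849, -0.0686, 0.0585]
tool_rot: [1.0, 0.031, -0.001, -0.0]
ft_force: [0.1, -0.4, -0.2]
grip_width: 0.0425
grasp_force: 0.0
```

Request:
move_arm:
  deltas:
    - [0,0,0,0,0,0,0]
    - [0,0,0,0,0,0,0]
    - [0,0,0,0,0,0,0]
    - [0,0,0,0,0,0,0]
    - [0,0,0,0,0,0,0]
    - [0,0,0,0,0,0,0]

```text
clock: 3.62
eef_pos: [0.4871, -0.0675, 0.0608]
tool_rot: [0.999, 0.032, 0.001, 0.0]
ft_force: [-2.0, -0.6, 7.2]
grip_width: 0.0128
grasp_force: 59.4
```

Request:
move_arm:
  deltas:
    - [0,0,-5,0,0,0,0]
    - [0,0,-5,0,0,0,0]
    - [0,0,-5,0,0,0,0]
    - [0,0,-5,0,0,0,0]
    - [0,0,-5,0,0,0,0]
    - [0,0,-5,0,0,0,0]
    - [0,0,-4,0,0,0,0]
    - [0,0,-3,0,0,0,0]
    - [0,0,-2,0,0,0,0]
    - [0,0,0,0,0,0,0]

```text
clock: 4.45
eef_pos: [0.4842, -0.0284, 0.0607]
tool_rot: [0.999, 0.032, 0.001, 0.001]
ft_force: [-3.7, 0.2, 8.1]
grip_width: 0.0128
grasp_force: 59.6
```

Request:
move_arm:
  deltas:
    - [0,0,-2,0,0,0,0]
    - [0,0,-2,0,0,0,0]
    - [0,0,-2,0,0,0,0]
    - [0,0,-1,0,0,0,0]
    - [0,0,0,0,0,0,0]

```text
clock: 4.87
eef_pos: [0.484, -0.0259, 0.0607]
tool_rot: [1.0, 0.031, 0.001, 0.005]
ft_force: [-3.0, -13.6, 5.3]
grip_width: 0.0126
grasp_force: 59.6
```

Request:
move_arm:
  deltas:
    - [0.5,0,0,0,0,0,0]
    - [0.5,0,0,0,0,0,0]
    - [0.5,0,0,0,0,0,0]
    - [0.5,0,0,-10,0,0,0]
    - [0.85,0,0,-30,0,0,0]
    - [0.85,0,0,-40,0,0,0]
    - [0.85,0,-20,0,0,0,0]
    - [0.85,0,-35,0,0,0,0]
    - [0.85,0,-35,0,0,0,0]
    - [0.85,0,0,0,0,0,0]

```text
clock: 5.7
eef_pos: [0.4795, 0.0511, 0.1406]
tool_rot: [0.999, 0.048, 0.0, -0.009]
ft_force: [-0.8, -0.8, 0.8]
grip_width: 0.0725
grasp_force: 0.0
```

```bash
cat >> h.py <<'E'
def Q(psi=4.1,tilt=0):
    return (R.from_euler("z",psi,degrees=True)*R.from_euler("y",tilt,degrees=True)*R.from_quat([1,0,0,0])).as_quat()
XH=np.array([.9974,.0715,0]); YH=np.array([-.0715,.9974,0])
def cell(k,x=0,y=0,z=.034): return np.array([.5415,-.0972,0])+(k-2)*.092*YH+x*XH+y*YH+[0,0,z]
E
python3 - <<'E'
from h import *
im=bot.camera("top")
for l in lenses(im): print(*l)
print(go([.4926,.156,.06],Q()), bot.get_obs()["eef_pos"],bot.get_obs()["grip_width"])
E
```

```text
[209.01 163.53] [0.6426 0.233 ] [41, 42, 1332]
[235.47 170.39] [0.6184 0.1383] [43, 42, 1436]
[229.85 205.37] [0.4924 0.1555] [42, 44, 1541]
[203.   207.43] [0.4842 0.2487] [44, 46, 1553]
(array([  23. , -103.3,   81.9]), array([-0.93, -0.04,  1.3 ])) [0.47946673 0.04964764 0.14024648] 0.07241399905334885
```

Request:
move_arm:
  deltas:
    - [0.85,6,-25,0,0,0,0]
    - [0.85,6,-26,10,0,0,0]
    - [0.85,6,-26,20,0,0,0]
    - [0.85,5,-26,25,0,0,0]
    - [0.85,0,0,25,0,0,0]
    - [0.85,0,0,0,0,0,0]
    - [0.85,0,0,0,0,0,0]

```text
clock: 6.33
eef_pos: [0.4955, 0.102, 0.0611]
tool_rot: [0.996, 0.084, -0.005, -0.03]
ft_force: [-0.4, -0.2, 0.3]
grip_width: 0.0723
grasp_force: 0.0
```

Run:
```python
from h import *
o=bot.get_obs()
print(go([.4925,.156,.006],Q()), o["eef_pos"],o["ft_force"])
```

```text
(array([  6.4, -50.3,  58.2]), array([-3.45,  0.48,  5.55])) [0.49547773 0.10199834 0.06106625] [-0.36085947 -0.2334996   0.30689683]
```

Run:
```python
from h import *
o=bot.get_obs()
print(o["joint_pos"].round(3),o["joint_vel"].round(3),o["tau"].round(1),R.from_quat(o["tool_rot"]).as_matrix().round(3).tolist(),o["ft_force"])
im=bot.camera("side"); cv2.imwrite("pics/s3.png",cv2.resize(im[30:330,120:420],None,fx=2,fy=2))
```

```text
[ 0.168  0.408 -0.261  0.908  0.06   3.141] [-0.009 -0.044  0.043  0.011  0.    -0.   ] [  0.2 -39.2  19.8  -0.1   0.2   0. ] [[0.986, 0.167, -0.015], [0.168, -0.984, 0.059], [-0.005, -0.06, -0.998]] [-0.36085947 -0.2334996   0.30689683]
```

View pics/s3.png

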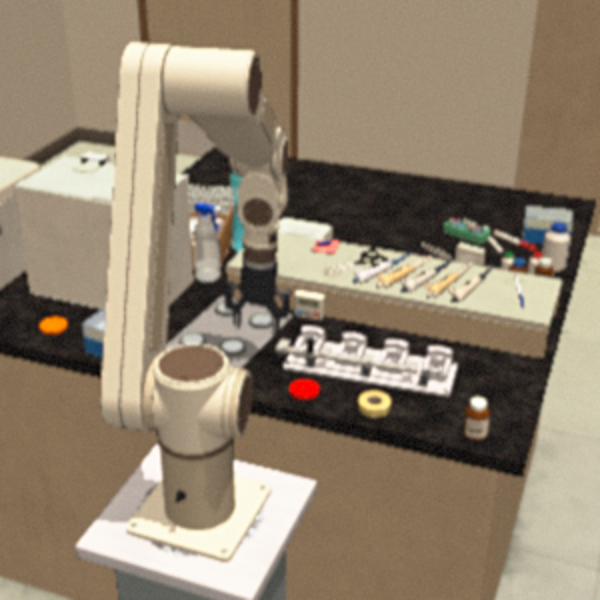

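j6 has hit its limit of π. I'll rise, turn the tool half a turn for the same grasp with j6 near 0, and carry on.

Request:
move_arm:
  deltas:
    - [0.85,0,0,-30,0,0,-7]
    - [0.85,0,0,-20,0,0,-7]
    - [0.85,0,0,0,0,0,-7]
    - [0.85,0,0,0,0,0,-7]
    - [0.85,0,0,0,0,0,-7]
    - [0.85,0,0,0,0,0,-7]
    - [0.85,0,0,0,0,0,-7]
    - [0.85,0,0,0,0,0,-7]
    - [0.85,0,0,0,0,0,-7]
    - [0.85,0,0,0,0,0,-7]

```text
clock: 7.22
eef_pos: [0.4988, 0.0989, 0.1149]
tool_rot: [0.766, 0.642, 0.017, -0.025]
ft_force: [-0.3, -0.8, 0.4]
grip_width: 0.073
grasp_force: 0.0
```

Request:
move_arm:
  deltas:
    - [0.85,0,0,0,0,0,-7]
    - [0.85,0,0,0,0,0,-7]
    - [0.85,0,0,0,0,0,-7]
    - [0.85,0,0,0,0,0,-7]
    - [0.85,0,0,0,0,0,-7]
    - [0.85,0,0,0,0,0,-7]
    - [0.85,0,0,0,0,0,-7]
    - [0.85,0,0,0,0,0,-7]
    - [0.85,0,0,0,0,0,-7]
    - [0.85,0,0,0,0,0,-7]

```text
clock: 8.05
eef_pos: [0.4988, 0.0989, 0.1149]
tool_rot: [0.259, 0.965, 0.028, -0.011]
ft_force: [0.7, 0.0, -0.1]
grip_width: 0.073
grasp_force: 0.0
```

Request:
move_arm:
  deltas:
    - [0.85,0,0,0,0,0,-7]
    - [0.85,0,0,0,0,0,-7]
    - [0.85,0,0,0,0,0,-7]
    - [0.85,0,0,0,0,0,-7]
    - [0.85,0,0,0,0,0,0]
    - [0.85,0,0,0,0,0,0]

```text
clock: 8.55
eef_pos: [0.4985, 0.099, 0.1143]
tool_rot: [0.022, 0.999, 0.03, -0.004]
ft_force: [0.6, 0.2, 0.0]
grip_width: 0.0726
grasp_force: 0.0
```

Run:
```python
from h import *
o=bot.get_obs()
print(go([.4925,.156,.06],Q(184.1)), o["eef_pos"],o["joint_pos"].round(2))
```

```text
(array([ 8. , 53.4, 57.7]), array([ 3.44, -0.39, -6.65])) [0.49852725 0.09898527 0.11434886] [ 0.16  0.35 -0.19  1.03  0.06  0.21]
```

Request:
move_arm:
  deltas:
    - [0.85,0,0,0,3.4,-0.4,-6.6]
    - [0.85,1,20,10,0,0,0]
    - [0.85,1,20,20,0,0,0]
    - [0.85,0,17,20,0,0,0]
    - [0.85,0,0,0,0,0,0]
    - [0.85,0,0,0,0,0,0]

```text
clock: 9.05
eef_pos: [0.4906, 0.1562, 0.0625]
tool_rot: [-0.035, 0.999, 0.001, -0.002]
ft_force: [0.9, 1.6, 0.6]
grip_width: 0.0723
grasp_force: 0.0
```

Run:
```python
from h import *
o=bot.get_obs()
print(go([.4925,.156,.006],Q(184.1)), o["eef_pos"],o["ft_force"])
```

```text
(array([-2.1, -0.4, 56.5]), array([ 0.1 , -0.27, -0.11])) [0.49060093 0.15618258 0.06251834] [0.91588646 1.62098972 0.60853466]
```

Request:
move_arm:
  deltas:
    - [0.85,-2,0,20,0,0,0]
    - [0.85,0,0,20,0,0,0]
    - [0.85,0,0,8,0,0,0]
    - [0.85,0,0,4,0,0,0]
    - [0.85,0,0,0,0,0,0]

```text
clock: 9.47
eef_pos: [0.4932, 0.1555, 0.011]
tool_rot: [-0.034, 0.999, 0.001, -0.002]
ft_force: [0.1, -0.7, 0.3]
grip_width: 0.0726
grasp_force: 0.0
```

Request:
move_arm:
  deltas:
    - [0.85,0,0,1,0,0,0]
    - [0.85,0,0,1,0,0,0]
    - [0.85,0,0,0,0,0,0]

```text
clock: 9.72
eef_pos: [0.4938, 0.1563, 0.0097]
tool_rot: [-0.035, 0.999, 0.001, -0.001]
ft_force: [-0.3, -0.2, 1.0]
grip_width: 0.0729
grasp_force: 0.0
```

Request:
move_arm:
  deltas:
    - [0.85,0,0,1,0,0,0]
    - [0.85,0,0,1,0,0,0]
    - [0.85,0,0,0,0,0,0]

```text
clock: 9.97
eef_pos: [0.4931, 0.1562, 0.0069]
tool_rot: [-0.035, 0.999, 0.001, -0.001]
ft_force: [0.9, -0.9, 0.1]
grip_width: 0.0729
grasp_force: 0.0
```

Request:
move_arm:
  deltas:
    - [0.85,0,0,1,0,0,0]
    - [0.85,0,0,1,0,0,0]
    - [0.85,0,0,0,0,0,0]

```text
clock: 10.22
eef_pos: [0.4929, 0.1562, 0.0046]
tool_rot: [-0.035, 0.999, 0.001, -0.002]
ft_force: [0.1, -0.2, 0.7]
grip_width: 0.0724
grasp_force: 0.0
```

Request:
move_arm:
  deltas:
    - [0.85,0,0,-1,0,0,0]
    - [0,0,0,0,0,0,0]
    - [0,0,0,0,0,0,0]
    - [0,0,0,0,0,0,0]
    - [0,0,0,0,0,0,0]
    - [0,0,0,0,0,0,0]

```text
clock: 10.72
eef_pos: [0.4933, 0.1563, 0.0068]
tool_rot: [-0.035, 0.999, 0.001, -0.001]
ft_force: [-2.3, -0.1, 6.7]
grip_width: 0.0568
grasp_force: 62.3
```

Request:
move_arm:
  deltas:
    - [0,0,0,-5,0,0,0]
    - [0,0,0,-10,0,0,0]
    - [0,0,0,-25,0,0,0]
    - [0,0,0,-30,0,0,0]
    - [0,0,0,-10,0,0,0]
    - [0,0,0,0,0,0,0]

```text
clock: 11.22
eef_pos: [0.4962, 0.1569, 0.0896]
tool_rot: [-0.035, 0.999, 0.002, 0.002]
ft_force: [0.0, -0.1, -1.2]
grip_width: 0.0573
grasp_force: 63.9
```

```bash
cat >> h.py <<'E'
def incell(k):
    """TCP in cell frame, mm: x, y, z above floor; tilt deg"""
    o=bot.get_obs(); d=o["eef_pos"]-cell(k,z=.030)
    r=R.from_euler("z",-4.1,degrees=True)*R.from_quat(o["tool_rot"])
    f=o["ft_force"]
    return np.round([d@XH*1e3,d@YH*1e3,d[2]*1e3],1), (R.from_euler("z",180,degrees=True)*r*R.from_quat([1,0,0,0]).inv()).as_rotvec(degrees=True).round(2), np.round([f@XH,f@YH,f[2]],1), round(o["grip_width"]*1e3,1)
E
python3 - <<'E'
from h import *
print(go(cell(3,-.008,z=.09),Q(184.1)), incell(3))
im=bot.camera("side"); p=proj("side",[.496,.157,.09])[0]; print(p)
x,y=p.astype(int); cv2.imwrite("pics/s4.png",cv2.resize(im[y-35:y+35,x-45:x+45],None,fx=8,fy=8,interpolation=cv2.INTER_CUBIC))
E
```

```text
(array([ -19.3, -164.7,   -1. ]), array([ 0.25,  0.26, -0.08])) (array([-27.1, 164.7,  59.6]), array([-0.25,  0.26, -0.08]), array([ 0. , -0.1, -1.2]), 57.3)
[235.66360535 185.84520057]
```

View pics/s4.png

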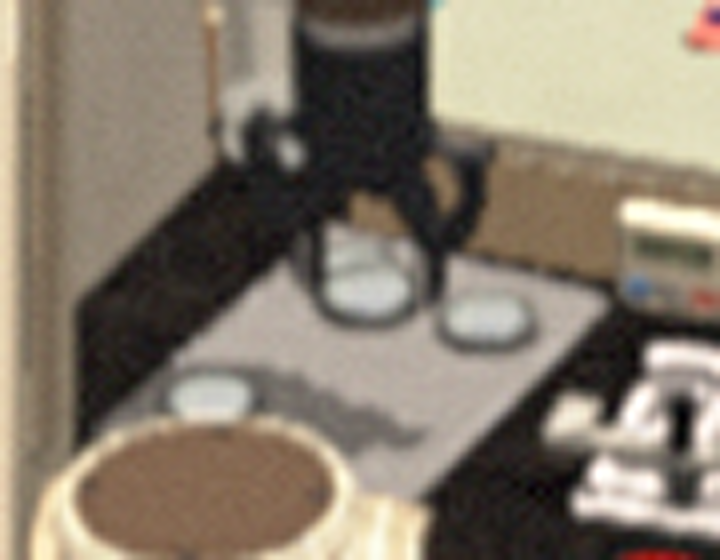

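The lens is held level between the fingertips at crop (367,290). I'll carry it to cell_3 and tilt it.

Request:
move_arm:
  deltas:
    - [0,-3,-15,0,0,0,0]
    - [0,-4,-30,0,0,0,0]
    - [0,-4,-35,0,0,0,0]
    - [0,-4,-35,0,0,0,0]
    - [0,-3,-30,0,0,0,0]
    - [0,-1,-15,0,0,0,0]
    - [0,0,-5,0,0,5,0]
    - [0,0,0,0,0,6,0]
    - [0,0,0,0,0,5,0]
    - [0,0,0,0,0,0,0]

```text
clock: 12.1
eef_pos: [0.5242, -0.0074, 0.0807]
tool_rot: [-0.035, 0.989, -0.004, -0.145]
ft_force: [0.9, -0.7, -1.5]
grip_width: 0.057
grasp_force: 64.0
```

Run:
```python
from h import *
print(incell(3)); print(go(cell(3,-.008,z=.030+.016),Q(184.1,16)))
```

```text
(array([-10.9,  -1.2,  50.7]), array([ -0.19, -16.67,  -0.09]), array([ 0.8, -0.8, -1.5]), 57.0)
(array([-12.7,   1.1,  32.4]), array([  0.18, -32.67,  -0.11]))
```

```bash
sed -i 's/def Q(psi=4.1,tilt=0):/def Q(psi=184.1,tilt=0):\n    tilt=-tilt/' h.py; sed -i 's/\.as_rotvec(degrees=True).round(2), np.round(\[f@XH/.as_rotvec(degrees=True).round(2)*[-1,-1,1], np.round([f@XH/' h.py
```

Request:
move_arm:
  deltas:
    - [0,-4,1,10,0,0,0]
    - [0,-4,0,10,0,0,0]
    - [0,-3,0,8,0,0,0]
    - [0,-2,0,4,0,0,0]
    - [0,0,0,0,0,0,0]

```text
clock: 12.52
eef_pos: [0.5258, -0.0058, 0.0501]
tool_rot: [-0.035, 0.989, -0.004, -0.141]
ft_force: [0.2, 0.3, 0.6]
grip_width: 0.0572
grasp_force: 64.0
```

Run:
```python
from h import *
print(incell(3)); print(go(cell(3,-.008,z=.030+.0125),Q(tilt=16)))
```

```text
(array([-9.1,  0.3, 20.1]), array([ 0.16, 16.27, -0.05]), array([0.2, 0.3, 0.6]), 57.2)
(array([-3.2, -0.3,  7. ]), array([ 0.17, -0.27, -0.03]))
```

Request:
move_arm:
  deltas:
    - [0,-1,0,2,0,0,0]
    - [0,-1,0,2,0,0,0]
    - [0,0,0,1,0,0,0]
    - [0,0,0,0,0,0,0]

```text
clock: 12.85
eef_pos: [0.5279, -0.0059, 0.046]
tool_rot: [-0.035, 0.989, -0.004, -0.14]
ft_force: [0.3, -0.6, 0.4]
grip_width: 0.0571
grasp_force: 64.0
```

Request:
move_arm:
  deltas:
    - [0,-0.3,0,1,0,0,0]
    - [0,-0.3,0,1,0,0,0]
    - [0,0,0,0,0,0,0]

```text
clock: 13.1
eef_pos: [0.5279, -0.0059, 0.0435]
tool_rot: [-0.035, 0.989, -0.004, -0.141]
ft_force: [-0.9, 0.3, -1.0]
grip_width: 0.0568
grasp_force: 64.0
```

Run:
```python
from h import *
print(incell(3))
```

```text
(array([-7.1,  0.1, 13.5]), array([ 0.15, 16.17, -0.07]), array([-0.9,  0.4, -1. ]), 56.8)
```

Request:
move_arm:
  deltas:
    - [0,-0.3,0,1,0,0,0]
    - [0,0,0,0,0,0,0]

```text
clock: 13.27
eef_pos: [0.5278, -0.0059, 0.0424]
tool_rot: [-0.035, 0.989, -0.004, -0.141]
ft_force: [-0.9, -0.1, -0.2]
grip_width: 0.057
grasp_force: 64.0
```

Request:
move_arm:
  deltas:
    - [0,-0.3,0,1,0,0,0]
    - [0,0,0,0,0,0,0]

```text
clock: 13.43
eef_pos: [0.5278, -0.0058, 0.0413]
tool_rot: [-0.035, 0.989, -0.004, -0.141]
ft_force: [0.7, 0.4, -0.0]
grip_width: 0.0573
grasp_force: 64.0
```

Run:
```python
from h import *
print(incell(3))
```

```text
(array([-7.1,  0.1, 11.3]), array([ 0.16, 16.19, -0.06]), array([ 0.7,  0.4, -0. ]), 57.3)
```

Request:
move_arm:
  deltas:
    - [0,-0.3,0,1,0,0,0]
    - [0,0,0,0,0,0,0]

```text
clock: 13.6
eef_pos: [0.5279, -0.0058, 0.0404]
tool_rot: [-0.035, 0.989, -0.004, -0.141]
ft_force: [0.8, 0.8, 0.8]
grip_width: 0.0567
grasp_force: 64.1
```

Request:
move_arm:
  deltas:
    - [0,-0.3,0,1,0,0,0]
    - [0,0,0,0,0,0,0]

```text
clock: 13.77
eef_pos: [0.5278, -0.0058, 0.0398]
tool_rot: [-0.035, 0.989, -0.004, -0.141]
ft_force: [-1.4, 0.3, 2.9]
grip_width: 0.0567
grasp_force: 64.3
```

Run:
```python
from h import *
print(incell(3))
im=bot.camera("side"); p=proj("side",cell(3))[0]; print(p)
x,y=p.astype(int); cv2.imwrite("pics/s5.png",cv2.resize(im[y-30:y+30,x-40:x+40],None,fx=9,fy=9,interpolation=cv2.INTER_CUBIC))
```

```text
(array([-7.1,  0.1,  9.8]), array([ 0.15, 16.17, -0.06]), array([-1.3,  0.4,  2.9]), 56.7)
[274.21263445 199.66023744]
```

View pics/s5.png

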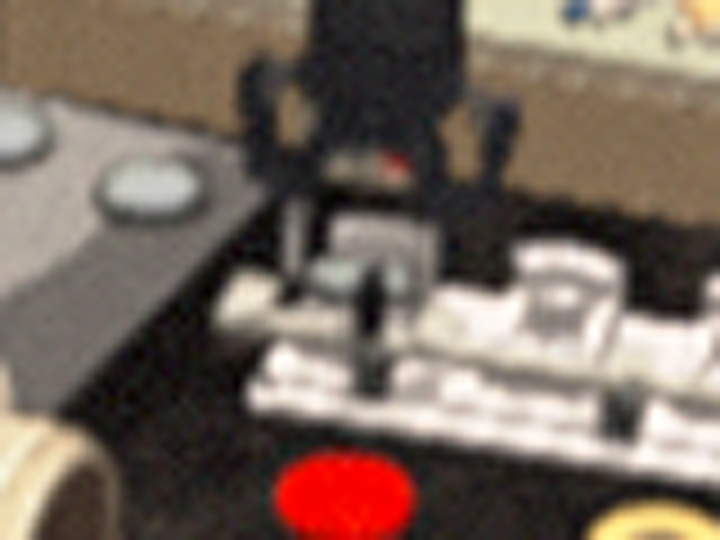

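Request:
move_arm:
  deltas:
    - [0,0.2,0,-0.7,0,0,0]
    - [0,-1.9,0,-0.6,0,0,0]
    - [0,-1.9,0,-0.6,0,0,0]
    - [0,-1.9,0,-0.6,0,0,0]
    - [0,0,0,0,0,0,0]

```text
clock: 14.23
eef_pos: [0.5294, -0.0057, 0.0401]
tool_rot: [-0.035, 0.989, -0.004, -0.146]
ft_force: [-8.8, -0.4, 6.4]
grip_width: 0.0569
grasp_force: 64.3
```

Run:
```python
from h import *
print(incell(3))
```

```text
(array([-5.5,  0.1, 10.1]), array([ 0.16, 16.75, -0.06]), array([-8.8,  0.3,  6.4]), 56.9)
```

Request:
move_arm:
  deltas:
    - [0,3,0,0,0,0,0]
    - [0,4,0,-10,0,0,0]
    - [0,5,0,-20,0,0,0]
    - [0,5,0,-20,0,0,0]
    - [0,0,0,0,0,0,0]
    - [0,0,0,0,0,0,0]

```text
clock: 14.73
eef_pos: [0.5336, -0.0057, 0.0947]
tool_rot: [-0.035, 0.99, -0.004, -0.138]
ft_force: [-0.9, -0.0, -0.8]
grip_width: 0.0571
grasp_force: 64.1
```

Run:
```python
from h import *
print(incell(3)); o=bot.get_obs()
ims=[bot.camera("side") for _ in range(4)]; im=np.mean(ims,0).astype(np.uint8); p=proj("side",o["eef_pos"])[0]; print(p)
x,y=p.astype(int); cv2.imwrite("pics/s6.png",cv2.resize(im[y-20:y+25,x-30:x+30],None,fx=12,fy=12,interpolation=cv2.INTER_CUBIC))
```

```text
(array([-1.3, -0.1, 64.7]), array([ 0.14, 15.85, -0.06]), array([-0.9,  0. , -0.8]), 57.1)
[274.31658552 187.72057749]
```

View pics/s6.png

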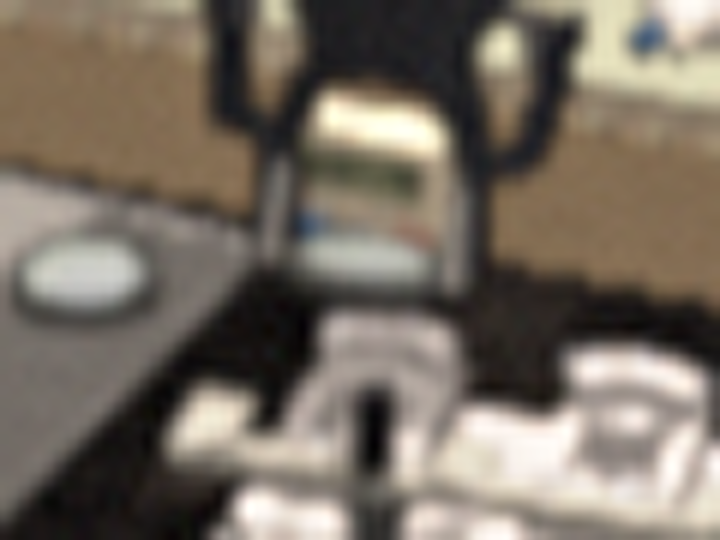

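The lens is still tilted in the grip, with its glass ellipse flattened at about (365,258). The contact came earlier than predicted, so I'll overlay the carrier model on the pictures to check the cell position.

Run:
```python
from h import *
W=[]
for cam,(x0,y0,x1,y1) in (("side",(255,170,355,235)),("top",(265,165,375,225))):
    im=np.mean([bot.camera(cam) for _ in range(4)],0).astype(np.uint8)
    s=7; f=cv2.resize(im[y0:y1,x0:x1],None,fx=s,fy=s,interpolation=cv2.INTER_CUBIC)
    def dr(P,c):
        q=((proj(cam,P)+.5-[x0,y0])*s).astype(np.int32); cv2.polylines(f,[q],False,c,1)
    a=np.radians(np.linspace(-42,42,15)); b=np.radians(np.linspace(145,215,9))
    for k in range(4):
        g=lambda r,a,z:[cell(k,r*np.cos(t),r*np.sin(t),z) for t in a]
        dr(g(.0255,a,.047),(0,0,255)); dr(g(.0315,b,.035),(0,255,0))
        dr([cell(k,x,y,.030) for x,y in((-.02,-.025),(.02,-.025),(.02,.025),(-.02,.025),(-.02,-.025))],(255,0,0))
    W.append(f)
w=max(i.shape[1] for i in W)
W=[np.pad(i,((0,0),(0,w-i.shape[1]),(0,0))) for i in W]
A=np.vstack(W); A=cv2.resize(A,None,fx=min(1,600/A.shape[0]),fy=min(1,600/A.shape[0])); cv2.imwrite("pics/ov.png",A)
```

```text
(no output)
```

View pics/ov.png

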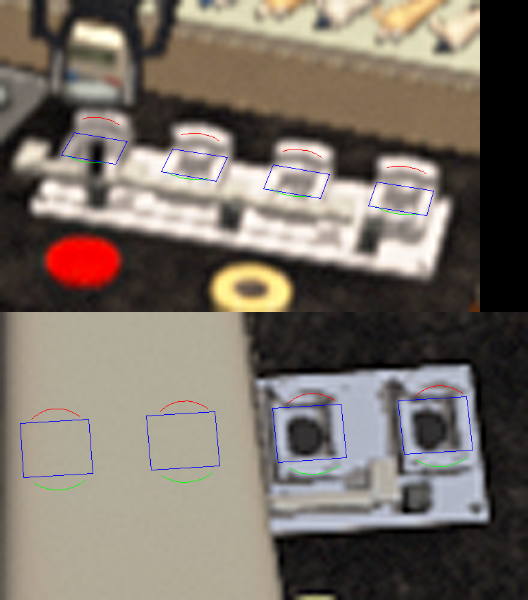

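The overlay fits the carrier to about 2–3 mm, so the lens pose in the grip is what's unsure. I'll check it by touching the tilted lens's far edge on a bare patch of worktop at about (0.56, 0.078).

Request:
move_arm:
  deltas:
    - [0,-8,15,0,0,0,0]
    - [0,-8,25,0,0,0,0]
    - [0,-8,25,0,0,0,0]
    - [0,-9,17,10,0,0,0]
    - [0,-6,0,15,0,0,0]
    - [0,-7,0,21,0,0,0]
    - [0,-6,0,20,0,0,0]
    - [0,-1,0,4,0,0,0]
    - [0,0,0,0,0,0,0]

```text
clock: 16.08
eef_pos: [0.5569, 0.0789, 0.0108]
tool_rot: [-0.035, 0.989, -0.003, -0.141]
ft_force: [0.1, -0.2, 0.3]
grip_width: 0.0568
grasp_force: 65.6
```

Run:
```python
from h import *
print(incell(3), bot.get_obs()["eef_pos"])
```

```text
(array([ 27.9,  82.5, -19.2]), array([ 0.2 , 16.22, -0.05]), array([ 0. , -0.2,  0.3]), 56.8) [0.55685234 0.07888671 0.01084684]
```

Request:
move_arm:
  deltas:
    - [0,-0.3,0,1,0,0,0]
    - [0,0,0,0,0,0,0]

```text
clock: 16.25
eef_pos: [0.5571, 0.0785, 0.0109]
tool_rot: [-0.035, 0.989, -0.004, -0.141]
ft_force: [-0.0, 0.2, 1.4]
grip_width: 0.057
grasp_force: 65.6
```

Request:
move_arm:
  deltas:
    - [0,-0.3,0,1,0,0,0]
    - [0,0,0,0,0,0,0]

```text
clock: 16.42
eef_pos: [0.557, 0.0786, 0.0101]
tool_rot: [-0.035, 0.989, -0.003, -0.141]
ft_force: [-2.6, 0.9, 4.8]
grip_width: 0.0571
grasp_force: 65.9
```

Request:
move_arm:
  deltas:
    - [0,-0.3,0,1,0,0,0]
    - [0,0,0,0,0,0,0]

```text
clock: 16.58
eef_pos: [0.5569, 0.0786, 0.0095]
tool_rot: [-0.035, 0.989, -0.003, -0.141]
ft_force: [-2.9, 1.1, 8.7]
grip_width: 0.057
grasp_force: 66.5
```

Request:
move_arm:
  deltas:
    - [0,3,0,-10,0,0,0]
    - [0,2,0,-6,0,-5,0]
    - [0,0,0,0,0,-6,0]
    - [0,0,0,0,0,-5.2,0]
    - [0,0,0,0,0,0,0]
    - [0,0,0,8,0,0,0]
    - [0,0,0,4,0,0,0]
    - [0,0,0,0,0,0,0]

```text
clock: 17.25
eef_pos: [0.5584, 0.0785, 0.0122]
tool_rot: [-0.035, 0.999, 0.001, -0.0]
ft_force: [0.0, 1.3, -1.0]
grip_width: 0.0572
grasp_force: 65.5
```

Run:
```python
from h import *
print(incell(3), bot.get_obs()["eef_pos"])
```

```text
(array([ 29.4,  82.1, -17.8]), array([ 0.14,  0.01, -0.1 ]), array([ 0.1,  1.3, -1. ]), 57.2) [0.55839414 0.07851276 0.01221246]
```

Request:
move_arm:
  deltas:
    - [0,0,0,2,0,0,0]
    - [0,0,0,2,0,0,0]
    - [0,0,0,0,0,0,0]

```text
clock: 17.5
eef_pos: [0.5574, 0.0785, 0.0081]
tool_rot: [-0.035, 0.999, 0.001, -0.0]
ft_force: [0.2, 0.0, -1.0]
grip_width: 0.0569
grasp_force: 65.5
```

Request:
move_arm:
  deltas:
    - [0,0,0,1,0,0,0]
    - [0,0,0,1,0,0,0]
    - [0,0,0,0,0,0,0]

```text
clock: 17.75
eef_pos: [0.5571, 0.0785, 0.0069]
tool_rot: [-0.035, 0.999, 0.001, 0.0]
ft_force: [0.5, 0.4, -0.7]
grip_width: 0.0568
grasp_force: 65.6
```

Request:
move_arm:
  deltas:
    - [0,0,0,1,0,0,0]
    - [0,0,0,1,0,0,0]
    - [0,0,0,0,0,0,0]

```text
clock: 18.0
eef_pos: [0.5573, 0.0786, 0.0064]
tool_rot: [-0.035, 0.999, 0.001, 0.001]
ft_force: [-1.6, -0.7, 7.9]
grip_width: 0.0571
grasp_force: 66.3
```

Level contact at about 6.7 mm and tilted contact at about 10.8 mm suggest the lens has pivoted around 4° in the pads. I'll set it down here, look from above to get its true offset from the tool, and regrasp it.

Request:
move_arm:
  deltas:
    - [0.85,0,0,0,0,0,0]
    - [0.85,0,0,0,0,0,0]
    - [0.85,0,0,0,0,0,0]
    - [0.85,0,0,-20,0,0,0]
    - [0.85,0,0,-35,0,0,0]
    - [0.85,0,-15,-25,0,0,0]
    - [0.85,0,-40,-10,0,0,0]
    - [0.85,0,-40,0,0,0,0]
    - [0.85,0,-40,0,0,0,0]
    - [0.85,0,-40,0,0,0,0]

```text
clock: 18.83
eef_pos: [0.5689, -0.0978, 0.0948]
tool_rot: [-0.036, 0.999, 0.001, 0.0]
ft_force: [1.4, 0.1, -0.1]
grip_width: 0.0723
grasp_force: 0.0
```

Run:
```python
from h import *
im=np.mean([bot.camera("top") for _ in range(4)],0).astype(np.uint8)
for l in lenses(im): print(*l)
print(proj("top",[.5573,.0786,.010]))
for l in lenses(im,238,165,275,205): print("tbl",*l)
f=cv2.resize(im[150:220,230:375],None,fx=5.5,fy=5.5,interpolation=cv2.INTER_CUBIC); cv2.imwrite("pics/t7.png",f)
```

```text
[208.83 163.6 ] [0.6423 0.2336] [40, 43, 1431]
[235.4  170.14] [0.6193 0.1386] [44, 43, 1487]
[252.2  187.63] [0.5565 0.0782] [44, 43, 1626]
[203.08 207.26] [0.4848 0.2485] [44, 46, 1611]
[[252.09595516 187.51579191]]
tbl [252.31 187.62] [0.5565 0.0778] [46, 43, 1662]
```

View pics/t7.png

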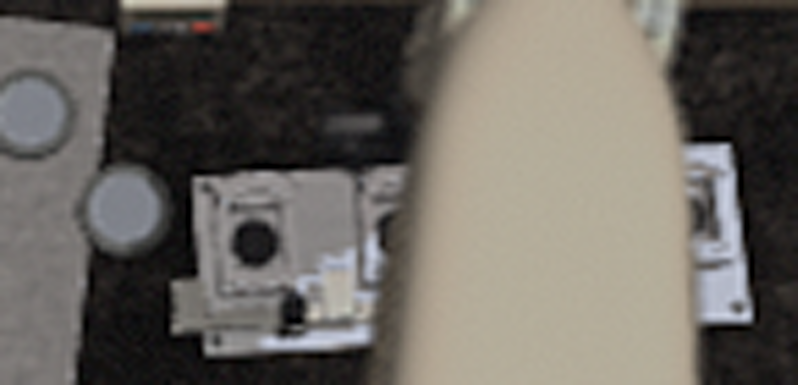

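Run:
```python
from h import *
def cf(u,v,z):
    P=back("top",[230+(u+.5)/5.5-.5,150+(v+.5)/5.5-.5],z)[0]; d=P-cell(3,z=0); return np.round([d@XH*1e3,d@YH*1e3],1)
for n,u,v,z in (("hole",255,243,.03),("hole8",255,243,.008),("nearwall",255,292,.035),("lip208",255,208,.042),("lip208t",255,208,.047),("liptop",255,172,.047),("grip",293,300,.075),("tabend",172,305,.045),("platecornerUL",192,180,.008),("plLL",207,356,.008),("plLR",752,320,.008),("plUR",732,144,.008)): print(n,cf(u,v,z))
im=cv2.imread("pics/t7.png"); g=cv2.cvtColor(im,cv2.COLOR_BGR2GRAY)
print([(v,int(g[v,249:262].mean())) for v in range(165,360,5)])
```

```text
hole [-3.   1.3]
hole8 [ 1.1 -0.3]
nearwall [-35.1   3.9]
lip208 [16.9  0.5]
lip208t [15.9  0.9]
liptop [38.9 -0.8]
grip [-48.1 -15.9]
tabend [-41.7  56.5]
platecornerUL [44.9 37.2]
plLL [-69.8  35.3]
plLR [ -68.1 -313.1]
plUR [  47.4 -313.9]
[(165, 0), (170, 57), (175, 142), (180, 148), (185, 139), (190, 118), (195, 134), (200, 158), (205, 107), (210, 110), (215, 117), (220, 77), (225, 32), (230, 23), (235, 30), (240, 29), (245, 31), (250, 31), (255, 26), (260, 16), (265, 53), (270, 111), (275, 142), (280, 140), (285, 129), (290, 114), (295, 106), (300, 131), (305, 119), (310, 107), (315, 109), (320, 117), (325, 99), (330, 107), (335, 134), (340, 151), (345, 147), (350, 109), (355, 50)]
```

The lens lies at (.5565,.0780), within 1 mm of where the tool released it, and the plate edges confirm the cell frame. The view shows the table lens at crop (124,208) and cell_3's hole at (255,243). I'll regrasp with the tips clear of the table, then enter the cell a little higher.

Run:
```python
from h import *
print(go([.5565,.078,.05],Q()),go([.5565,.078,.007],Q()))
```

```text
(array([  0.2, 175.9,  44.5]), array([ 0.17, -0.02, -0.26])) (array([  0.2, 175.8,  87.5]), array([ 0.17, -0.02, -0.26]))
```

Request:
move_arm:
  deltas:
    - [0.85,0,25,0,0,0,0]
    - [0.85,0,36,0,0,0,0]
    - [0.85,0,40,0,0,0,0]
    - [0.85,0,40,0,0,0,0]
    - [0.85,0,30,10,0,0,0]
    - [0.85,0,5,20,0,0,0]
    - [0.85,0,0,20,0,0,0]
    - [0.85,0,0,0,0,0,0]

```text
clock: 19.7
eef_pos: [0.5526, 0.0818, 0.041]
tool_rot: [-0.037, 0.999, 0.001, -0.004]
ft_force: [-1.0, 0.7, 0.2]
grip_width: 0.0723
grasp_force: 0.0
```

Run:
```python
from h import *
print(go([.5565,.078,.007],Q()))
```

```text
(array([-3.9, -4.1, 33.9]), array([ 0.12, -0.43,  0.19]))
```

Request:
move_arm:
  deltas:
    - [0.85,-4,-4,15,0,-0.4,0]
    - [0.85,0,0,12,0,0,0]
    - [0.85,0,0,6,0,0,0]
    - [0.85,0,0,0,0,0,0]
    - [0,0,0,0,0,0,0]
    - [0,0,0,0,0,0,0]
    - [0,0,0,0,0,0,0]
    - [0,0,0,0,0,0,0]
    - [0,0,0,0,0,0,0]

```text
clock: 20.45
eef_pos: [0.5671, 0.0773, 0.0204]
tool_rot: [-0.035, 0.999, 0.003, 0.011]
ft_force: [-2.0, -7.1, 32.2]
grip_width: 0.0121
grasp_force: 16.7
```

Request:
move_arm:
  deltas:
    - [0,0,0,-15,0,0,0]
    - [0,0,0,-30,0,0,0]
    - [0,0,0,-25,0,0,0]
    - [0,0,0,0,0,0,0]
    - [0,0,0,0,0,0,0]

```text
clock: 20.87
eef_pos: [0.5627, 0.0758, 0.0851]
tool_rot: [-0.035, 0.999, 0.002, 0.007]
ft_force: [-0.7, 0.3, -0.2]
grip_width: 0.0001
grasp_force: 0.0
```

Run:
```python
from h import *
print(go(cell(3,-.010,z=.08),Q()), incell(3))
```

```text
(array([ 43.5, -79.1,   4.3]), array([ 0.16,  0.8 , -0.09])) (array([33.6, 79. , 55.1]), array([ 0.16, -0.8 , -0.09]), array([-0.7,  0.4, -0.2]), 0.1)
```

The regrasp missed: the tips stood too high and slid over the rim as they closed. The fingertips sit further back than I assumed when open. I'll check where the lens is now.

Request:
move_arm:
  deltas:
    - [0.85,0,-20,0,0,-0.8,0]
    - [0.85,0,-40,0,0,0,0]
    - [0.85,0,-40,0,0,0,0]
    - [0.85,0,-40,0,0,0,0]
    - [0.85,0,-10,0,0,0,0]
    - [0.85,0,0,0,0,0,0]

```text
clock: 21.37
eef_pos: [0.5704, -0.0773, 0.0806]
tool_rot: [-0.032, 0.999, 0.001, 0.01]
ft_force: [0.4, 0.3, -0.6]
grip_width: 0.0719
grasp_force: 0.0
```

Run:
```python
from h import *
im=np.mean([bot.camera("top") for _ in range(4)],0).astype(np.uint8)
for l in lenses(im): print(*l)
for l in lenses(im,238,155,275,205): print("tbl",*l)
cv2.imwrite("pics/t8.png",cv2.resize(im[150:215,185:310],None,fx=6,fy=6,interpolation=cv2.INTER_CUBIC))
print(go([.5565,.078,.05],Q()))
```

```text
[208.83 163.5 ] [0.6427 0.2337] [42, 44, 1482]
[235.32 170.12] [0.6194 0.1389] [44, 41, 1449]
[252.82 187.24] [0.5579 0.0761] [40, 45, 1541]
[202.97 207.18] [0.4851 0.2489] [44, 46, 1567]
tbl [253.21 187.23] [0.558  0.0747] [46, 45, 1663]
(array([  3.9, 151.3,  31.4]), array([ 0.19,  1.16, -0.  ]))
```

View pics/t8.png

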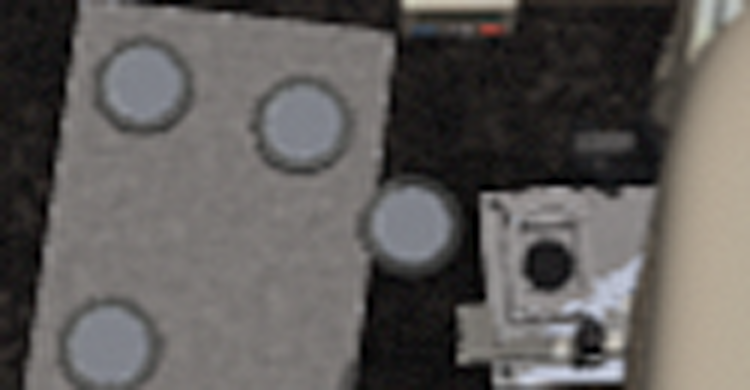

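The picture shows the lens dome up at crop (412,225), with its +y edge partly over the mat edge, and the other three undisturbed. I'll go back and descend until the open tips touch, so the grasp is deep.

Request:
move_arm:
  deltas:
    - [0.85,2,30,0,0,1.1,0]
    - [0.85,0,40,0,0,0,0]
    - [0.85,0,40,0,0,0,0]
    - [0.85,0,30,0,0,0,0]
    - [0.85,0,9,15,0,0,0]
    - [0.85,0,0,15,0,0,0]
    - [0.85,0,0,0,0,0,0]

```text
clock: 22.15
eef_pos: [0.5558, 0.0773, 0.0491]
tool_rot: [-0.038, 0.999, 0.001, -0.002]
ft_force: [-1.1, 0.1, -0.7]
grip_width: 0.0727
grasp_force: 0.0
```

Run:
```python
from h import *
print(go([.5578,.0755,.006],Q()))
```

```text
(array([-2. , -2. , 43.1]), array([ 0.13, -0.18,  0.21]))
```

Request:
move_arm:
  deltas:
    - [0.85,-2,-2,15,0,0,0]
    - [0.85,0,0,15,0,0,0]
    - [0.85,0,0,8,0,0,0]
    - [0.85,0,0,5,0,0,0]
    - [0.85,0,0,0,0,0,0]

```text
clock: 22.57
eef_pos: [0.5603, 0.0729, 0.0086]
tool_rot: [-0.035, 0.999, 0.001, 0.0]
ft_force: [-1.5, 0.9, 1.2]
grip_width: 0.0725
grasp_force: 0.9
```

Request:
move_arm:
  deltas:
    - [0.85,0,0,2,0,0,0]
    - [0.85,0,0,1,0,0,0]
    - [0.85,0,0,0,0,0,0]

```text
clock: 22.82
eef_pos: [0.5611, 0.0731, 0.0078]
tool_rot: [-0.035, 0.999, 0.002, 0.002]
ft_force: [-4.4, 1.2, 9.3]
grip_width: 0.0724
grasp_force: 4.2
```

Request:
move_arm:
  deltas:
    - [0.85,0,0,1.5,0,0,0]
    - [0.85,0,0,0,0,0,0]

```text
clock: 22.98
eef_pos: [0.5612, 0.073, 0.0076]
tool_rot: [-0.035, 0.999, 0.001, 0.002]
ft_force: [-7.0, 2.1, 17.0]
grip_width: 0.0727
grasp_force: 8.2
```

Request:
move_arm:
  deltas:
    - [0.85,0,0,1.5,0,0,0]
    - [0.85,0,0,0,0,0,0]

```text
clock: 23.15
eef_pos: [0.5613, 0.073, 0.0075]
tool_rot: [-0.035, 0.999, 0.001, 0.002]
ft_force: [-10.3, 2.7, 24.7]
grip_width: 0.0727
grasp_force: 12.4
```

The -y finger was landing on the carrier's base plate, whose edge is at y≈.033, and that explains the miss. I'll turn the tool 90°, pick the lens along x, put it back on the mat and regrasp it properly there.

Request:
move_arm:
  deltas:
    - [0.85,0,0,-20,0,0,0]
    - [0.85,0,0,-25,0,0,7]
    - [0.85,0,0,0,0,0,7]
    - [0.85,0,0,0,0,0,7]
    - [0.85,0,0,0,0,0,7]
    - [0.85,0,0,0,0,0,7]
    - [0.85,0,0,0,0,0,7]
    - [0.85,0,0,0,0,0,7]
    - [0.85,0,0,0,0,0,7]
    - [0.85,0,0,0,0,0,7]

```text
clock: 23.98
eef_pos: [0.5615, 0.0726, 0.0487]
tool_rot: [0.495, 0.869, 0.002, 0.001]
ft_force: [0.2, 0.9, 0.7]
grip_width: 0.0726
grasp_force: 0.0
```

Request:
move_arm:
  deltas:
    - [0.85,0,0,0,0,0,7]
    - [0.85,0,0,0,0,0,7]
    - [0.85,0,0,0,0,0,7]
    - [0.85,0,0,0,0,0,6]
    - [0.85,0,0,0,0,0,0]
    - [0.85,0,0,0,0,0,0]

```text
clock: 24.48
eef_pos: [0.5614, 0.0726, 0.0485]
tool_rot: [0.681, 0.732, 0.002, 0.0]
ft_force: [-0.1, -0.2, -0.1]
grip_width: 0.0726
grasp_force: 0.0
```

Run:
```python
from h import *
o=bot.get_obs(); print(o["eef_pos"],R.from_quat(o["tool_rot"]).as_matrix().round(3).tolist(),o["joint_pos"].round(2))
print(go([.558,.0755,.006],Q(94.1)))
im=np.mean([bot.camera("side") for _ in range(3)],0).astype(np.uint8)
p=proj("side",[.558,.0755,.006])[0].astype(int); x,y=p
f=cv2.resize(im[y-45:y+20,x-45:x+45],None,fx=8,fy=8,interpolation=cv2.INTER_CUBIC); cv2.imwrite("pics/s9.png",f)
print(p,lenses(np.mean([bot.camera("top") for _ in range(2)],0).astype(np.uint8)))
```

```text
[0.56136965 0.07261837 0.04848709] [[-0.073, 0.997, 0.003], [0.997, 0.073, 0.003], [0.003, 0.004, -1.0]] [ 0.13  0.52 -0.11  0.94  0.    1.63]
(array([ 3. , -3.3, 42.5]), array([ 0.21, -0.15,  0.06]))
[258 198] [(array([208.83, 163.61]), array([0.6423, 0.2336]), [39, 43, 1437]), (array([234.13, 170.28]), array([0.6188, 0.1431]), [31, 43, 1115]), (array([202.65, 207.15]), array([0.4852, 0.25  ]), [43, 43, 1362])]
```

Request:
move_arm:
  deltas:
    - [0.85,3,-3,10,0,0,0]
    - [0.85,0,0,15,0,0,0]
    - [0.85,0,0,10,0,0,0]
    - [0.85,0,0,5,0,0,0]
    - [0.85,0,0,0,0,0,0]

```text
clock: 25.15
eef_pos: [0.5565, 0.0753, 0.0063]
tool_rot: [0.682, 0.732, 0.0, -0.001]
ft_force: [-0.5, -0.3, 1.1]
grip_width: 0.0724
grasp_force: 0.0
```

Request:
move_arm:
  deltas:
    - [0.85,0,0,2,0,0,0]
    - [0.85,0,0,1.5,0,0,0]
    - [0.85,0,0,0,0,0,0]

```text
clock: 25.4
eef_pos: [0.5581, 0.0755, 0.0046]
tool_rot: [0.682, 0.731, 0.002, 0.0]
ft_force: [-0.2, 1.1, 0.3]
grip_width: 0.0729
grasp_force: 0.0
```

Request:
move_arm:
  deltas:
    - [0,0,0,0,0,0,0]
    - [0,0,0,0,0,0,0]
    - [0,0,0,0,0,0,0]
    - [0,0,0,0,0,0,0]
    - [0,0,0,0,0,0,0]

```text
clock: 25.82
eef_pos: [0.5585, 0.0756, 0.0055]
tool_rot: [0.682, 0.731, 0.002, 0.0]
ft_force: [-1.3, 0.5, 4.9]
grip_width: 0.0571
grasp_force: 63.0
```

Request:
move_arm:
  deltas:
    - [0,0,0,-10,0,0,0]
    - [0,0,0,-20,0,0,0]
    - [0,0,0,-10,0,0,0]
    - [0,0,0,0,0,0,0]

```text
clock: 26.15
eef_pos: [0.5601, 0.0758, 0.0474]
tool_rot: [0.682, 0.731, 0.004, 0.002]
ft_force: [0.4, -0.5, 0.2]
grip_width: 0.0569
grasp_force: 63.9
```

Run:
```python
from h import *
print(go([.495,.16,.05],Q(94.1)),R.from_euler("z",-4.1,degrees=True).apply(np.array([.495,.16,0])-bot.get_obs()["eef_pos"]))
```

```text
(array([ 88.6, -59. ,  -2.9]), array([ 0.47, -0.17, -0.08])) [-0.05886088  0.08867708 -0.04736016]
```

Request:
move_arm:
  deltas:
    - [0,20,-15,0,0,0,0]
    - [0,25,-20,0,0,0,0]
    - [0,25,-15,0,0,0,0]
    - [0,18,-9,10,0,0,0]
    - [0,0,0,15,0,0,0]
    - [0,0,0,10,0,0,0]
    - [0,0,0,4,0,0,0]
    - [0,0,0,0,0,0,0]

```text
clock: 26.82
eef_pos: [0.4917, 0.1599, 0.0065]
tool_rot: [0.682, 0.732, 0.002, -0.002]
ft_force: [-6.6, 2.9, 14.3]
grip_width: 0.0573
grasp_force: 65.5
```

Request:
move_arm:
  deltas:
    - [0,0,0,1,0,0,0]
    - [0,0,0,0,0,0,0]

```text
clock: 26.98
eef_pos: [0.4917, 0.1599, 0.0065]
tool_rot: [0.682, 0.731, 0.002, -0.002]
ft_force: [-7.6, 1.6, 20.3]
grip_width: 0.0573
grasp_force: 66.3
```

Request:
move_arm:
  deltas:
    - [0.85,0,0,-1,0,0,0]
    - [0.85,0,0,0,0,0,0]
    - [0.85,0,0,0,0,0,0]
    - [0.85,0,0,-20,0,0,0]
    - [0.85,0,0,-20,0,0,-7]
    - [0.85,0,0,0,0,0,-7]
    - [0.85,0,0,0,0,0,-7]
    - [0.85,0,0,0,0,0,-7]
    - [0.85,0,0,0,0,0,-7]
    - [0.85,0,0,0,0,0,-7]

```text
clock: 27.82
eef_pos: [0.4927, 0.1586, 0.0448]
tool_rot: [0.372, 0.928, 0.001, 0.0]
ft_force: [-0.4, 0.7, -0.3]
grip_width: 0.0723
grasp_force: 0.0
```

Request:
move_arm:
  deltas:
    - [0.85,0,0,0,0,0,-7]
    - [0.85,0,0,0,0,0,-7]
    - [0.85,0,0,0,0,0,-7]
    - [0.85,0,0,0,0,0,-7]
    - [0.85,0,0,0,0,0,-7]
    - [0.85,0,0,0,0,0,-7]
    - [0.85,0,0,0,0,0,-6]
    - [0.85,0,0,0,0,0,0]
    - [0.85,0,0,0,0,0,0]

```text
clock: 28.57
eef_pos: [0.4926, 0.1587, 0.0449]
tool_rot: [-0.033, 0.999, 0.001, 0.001]
ft_force: [-0.7, -0.0, 0.0]
grip_width: 0.0731
grasp_force: 0.0
```

Run:
```python
from h import *
print(bot.get_obs()["eef_pos"], go([.4917,.1592,.0055],Q()))
im=np.mean([bot.camera("top") for _ in range(2)],0).astype(np.uint8)
for l in lenses(im): print(*l)
```

```text
[0.49263623 0.15870953 0.04489665] (array([ 1. ,  0.5, 39.4]), array([ 0.13,  0.09, -0.27]))
[200.26 207.34] [0.4844 0.2582] [22, 42, 765]
```

Request:
move_arm:
  deltas:
    - [0.85,1,0,15,0,0,0]
    - [0.85,0,0,13,0,0,0]
    - [0.85,0,0,8,0,0,0]
    - [0.85,0,0,4,0,0,0]
    - [0.85,0,0,0,0,0,0]
    - [0,0,0,0,0,0,0]
    - [0,0,0,0,0,0,0]
    - [0,0,0,0,0,0,0]
    - [0,0,0,0,0,0,0]
    - [0,0,0,0,0,0,0]

```text
clock: 29.5
eef_pos: [0.4925, 0.1594, 0.0064]
tool_rot: [-0.035, 0.999, 0.002, 0.002]
ft_force: [-1.3, -0.1, 5.3]
grip_width: 0.0568
grasp_force: 64.2
```

Request:
move_arm:
  deltas:
    - [0,0,0,-5,0,0,0]
    - [0,0,0,-10,0,0,0]
    - [0,0,0,-10,0,6,0]
    - [0,0,0,0,0,6,0]
    - [0,0,0,0,0,6,0]
    - [0,0,0,0,0,0,0]
    - [0,-1,0,4,0,0,0]
    - [0,0,0,0,0,0,0]

```text
clock: 30.17
eef_pos: [0.4905, 0.1588, 0.0255]
tool_rot: [-0.035, 0.987, -0.004, -0.155]
ft_force: [-0.1, 0.7, -0.7]
grip_width: 0.0571
grasp_force: 63.9
```

Run:
```python
from h import *
print(bot.get_obs()["eef_pos"],incell(3))
im=np.mean([bot.camera("side") for _ in range(4)],0).astype(np.uint8)
p=proj("side",bot.get_obs()["eef_pos"])[0]; x,y=p.astype(int); print(p-[x,y])
cv2.imwrite("pics/s10.png",cv2.resize(im[y-25:y+25,x-32:x+32],None,fx=11,fy=11,interpolation=cv2.INTER_CUBIC))
```

```text
[0.49049034 0.15879137 0.02545186] (array([-32.6, 167. ,  -4.5]), array([ 0.14, 17.87, -0.06]), array([-0.1,  0.7, -0.7]), 57.1)
[0.16251567 0.66544188]
```

Request:
move_arm:
  deltas:
    - [0,-1,0,3.3,0,0,0]
    - [0,-1,0,2.8,0,0,0]
    - [0,-0.6,0,1.9,0,0,0]
    - [0,0,0,0,0,0,0]

```text
clock: 30.7
eef_pos: [0.491, 0.159, 0.0176]
tool_rot: [-0.035, 0.987, -0.004, -0.156]
ft_force: [0.2, 0.7, -0.7]
grip_width: 0.0573
grasp_force: 63.9
```

Request:
move_arm:
  deltas:
    - [0,-0.3,0,1,0,0,0]
    - [0,0,0,0,0,0,0]

```text
clock: 30.87
eef_pos: [0.4913, 0.159, 0.0166]
tool_rot: [-0.035, 0.987, -0.004, -0.155]
ft_force: [0.2, -0.3, -0.4]
grip_width: 0.0572
grasp_force: 63.9
```

Request:
move_arm:
  deltas:
    - [0,-0.3,0,1,0,0,0]
    - [0,0,0,0,0,0,0]

```text
clock: 31.03
eef_pos: [0.4914, 0.1591, 0.0156]
tool_rot: [-0.035, 0.987, -0.004, -0.155]
ft_force: [-0.9, -0.4, -0.3]
grip_width: 0.0567
grasp_force: 63.9
```

Request:
move_arm:
  deltas:
    - [0,-0.3,0,1,0,0,0]
    - [0,0,0,0,0,0,0]

```text
clock: 31.2
eef_pos: [0.4912, 0.1591, 0.0149]
tool_rot: [-0.035, 0.987, -0.004, -0.155]
ft_force: [-0.5, 0.2, 2.1]
grip_width: 0.0567
grasp_force: 64.0
```

The touch height of 15.1 mm matches the expected 15.4, so the lens now sits true in the grip at 18° tilt. I'll carry it gently to cell_3.

Request:
move_arm:
  deltas:
    - [0,4,0,-13,0,0,0]
    - [0,8,0,-25,0,0,0]
    - [0,8,-10,-25,0,0,0]
    - [0,-5,-25,-2,0,0,0]
    - [0,-5,-30,-2,0,0,0]
    - [0,-5,-30,-2,0,0,0]
    - [0,-5,-30,-1,0,0,0]
    - [0,-1,-25,0,0,0,0]
    - [0,0,-15,0,0,0,0]
    - [0,0,-2,0,0,0,0]

```text
clock: 32.03
eef_pos: [0.5255, -0.0087, 0.0805]
tool_rot: [-0.033, 0.987, -0.004, -0.155]
ft_force: [-0.2, 0.8, -0.2]
grip_width: 0.0565
grasp_force: 63.9
```

Run:
```python
from h import *
print(incell(3)); print(go(cell(3,-.008,z=.030+.016),Q(tilt=18)))
```

```text
(array([-9.6, -2.6, 50.5]), array([ 0.16, 17.87, -0.28]), array([-0.2,  0.8, -0.2]), 56.5)
(array([-12.1,   2.5,  32.3]), array([ 0.2 ,  0.13, -0.25]))
```

Request:
move_arm:
  deltas:
    - [0,0,2,0,0,-3,0]
    - [0,-3,0,10,0,0,0]
    - [0,-3,0,10,0,0,0]
    - [0,-3,0,8,0,0,0]
    - [0,-1,0,4,0,0,0]
    - [0,0,0,0,0,0,0]
    - [0,0,0,0,0,0,0]

```text
clock: 32.62
eef_pos: [0.5264, -0.0035, 0.0463]
tool_rot: [-0.035, 0.991, -0.003, -0.13]
ft_force: [0.2, 0.4, -0.8]
grip_width: 0.0568
grasp_force: 63.9
```

Run:
```python
from h import *
print(incell(3))
```

```text
(array([-8.4,  2.5, 16.3]), array([ 0.16, 14.98, -0.02]), array([ 0.2,  0.4, -0.8]), 56.8)
```

Request:
move_arm:
  deltas:
    - [0,-0.3,-2.4,1.5,0,0,0]
    - [0,-0.3,0,1.5,0,0,0]
    - [0,0,0,0,0,0,0]

```text
clock: 32.87
eef_pos: [0.5268, -0.0065, 0.0441]
tool_rot: [-0.035, 0.991, -0.003, -0.129]
ft_force: [-0.9, 0.0, -0.3]
grip_width: 0.0568
grasp_force: 63.9
```

Request:
move_arm:
  deltas:
    - [0,-0.3,0,1,0,0,0]
    - [0,0,0,0,0,0,0]

```text
clock: 33.03
eef_pos: [0.5268, -0.0064, 0.0431]
tool_rot: [-0.035, 0.991, -0.003, -0.129]
ft_force: [0.6, 0.2, -0.4]
grip_width: 0.0573
grasp_force: 63.9
```

Run:
```python
from h import *
print(incell(3))
```

```text
(array([-8.1, -0.4, 13.1]), array([ 0.16, 14.85, -0.07]), array([ 0.6,  0.2, -0.4]), 57.3)
```

Request:
move_arm:
  deltas:
    - [0,-1.9,0,-0.5,0,0,0]
    - [0,-1.9,0,-0.5,0,0,0]
    - [0,0,0,0,0,0,0]

```text
clock: 33.28
eef_pos: [0.5313, -0.006, 0.0432]
tool_rot: [-0.035, 0.991, -0.003, -0.129]
ft_force: [-0.8, 0.2, -0.1]
grip_width: 0.0572
grasp_force: 63.9
```

Run:
```python
from h import *
print(incell(3))
```

```text
(array([-3.6, -0.3, 13.2]), array([ 0.15, 14.81, -0.06]), array([-0.8,  0.3, -0.1]), 57.2)
```

Request:
move_arm:
  deltas:
    - [0,-1.9,0,-0.2,0,0,0]
    - [0,-1.5,0,-0.3,0,0,0]
    - [0,0,0,0,0,0,0]

```text
clock: 33.53
eef_pos: [0.5345, -0.0058, 0.0426]
tool_rot: [-0.035, 0.991, -0.003, -0.129]
ft_force: [0.3, 0.3, 0.1]
grip_width: 0.0572
grasp_force: 63.9
```

Request:
move_arm:
  deltas:
    - [0,-1,0,-0.2,0,0,0]
    - [0,0,0,0,0,0,0]

```text
clock: 33.7
eef_pos: [0.5353, -0.0057, 0.0425]
tool_rot: [-0.035, 0.991, -0.003, -0.129]
ft_force: [0.5, -1.6, -0.3]
grip_width: 0.0571
grasp_force: 63.9
```

Run:
```python
from h import *
print(incell(3))
```

```text
(array([ 0.3, -0.3, 12.5]), array([ 0.15, 14.86, -0.06]), array([ 0.4, -1.6, -0.3]), 57.1)
```

Request:
move_arm:
  deltas:
    - [0,-1,0,-0.3,0,0,0]
    - [0,0,0,0,0,0,0]

```text
clock: 33.87
eef_pos: [0.5356, -0.0057, 0.0426]
tool_rot: [-0.035, 0.991, -0.003, -0.13]
ft_force: [-0.2, -1.4, -0.3]
grip_width: 0.0572
grasp_force: 63.9
```

Request:
move_arm:
  deltas:
    - [0,-1,0,-0.3,0,0,0]
    - [0,0,0,0,0,0,0]

```text
clock: 34.03
eef_pos: [0.5358, -0.0057, 0.0425]
tool_rot: [-0.035, 0.991, -0.003, -0.131]
ft_force: [-3.9, -0.3, 0.5]
grip_width: 0.0569
grasp_force: 63.9
```

Run:
```python
from h import *
print(incell(3))
```

```text
(array([ 0.9, -0.3, 12.5]), array([ 0.16, 15.04, -0.07]), array([-3.9, -0.1,  0.5]), 56.9)
```

It's against the wall under the lip. Now levelling down.

Request:
move_arm:
  deltas:
    - [0,0.5,0,2.9,0,-5,0]
    - [0,0,0,0,0,0,0]
    - [0,-0.2,0,2.6,0,-5,0]
    - [0,0,0,0,0,0,0]

```text
clock: 34.37
eef_pos: [0.5331, -0.0056, 0.0369]
tool_rot: [-0.035, 0.998, -0.0, -0.042]
ft_force: [-0.5, 0.1, 0.3]
grip_width: 0.0573
grasp_force: 65.6
```

Run:
```python
from h import *
print(incell(3))
```

```text
(array([-1.9, -0.1,  6.9]), array([ 0.17,  4.85, -0.08]), array([-0.5,  0.1,  0.3]), 57.3)
```

Request:
move_arm:
  deltas:
    - [0,-2,0,-0.2,0,0,0]
    - [0,0,0,0,0,0,0]
    - [0,-0.1,0,1.5,0,-3,0]
    - [0,0,0,1.0,0,-1.8,0]
    - [0,0,0,0,0,0,0]

```text
clock: 34.78
eef_pos: [0.5356, -0.0056, 0.0347]
tool_rot: [-0.035, 0.999, 0.001, -0.003]
ft_force: [-5.9, -0.5, -0.2]
grip_width: 0.057
grasp_force: 65.8
```

Run:
```python
from h import *
print(incell(3))
```

```text
(array([ 0.7, -0.2,  4.7]), array([ 0.16,  0.34, -0.09]), array([-5.9, -0.1, -0.2]), 57.0)
```

Request:
move_arm:
  deltas:
    - [0,1,0,0.7,0,-0.3,0]
    - [0,0,0,0,0,0,0]
    - [0.8,0,0,0,0,0,0]
    - [0.8,0,0,0,0,0,0]
    - [0.8,0,0,0,0,0,0]
    - [0.8,0,0,-10,0,0,0]
    - [0.8,0,0,-25,0,0,0]
    - [0.8,0,0,-30,0,0,0]
    - [0.8,0,0,0,0,0,0]

```text
clock: 35.53
eef_pos: [0.5412, -0.0058, 0.1059]
tool_rot: [-0.035, 0.999, 0.001, 0.008]
ft_force: [0.9, 0.8, 0.7]
grip_width: 0.0687
grasp_force: 0.0
```

Run:
```python
from h import *
print(incell(3), go([.486,.249,.1],Q()))
im=np.mean([bot.camera("side") for _ in range(3)],0).astype(np.uint8)
x,y=proj("side",cell(3))[0].astype(int)
cv2.imwrite("pics/s11.png",cv2.resize(im[y-25:y+25,x-30:x+35],None,fx=10,fy=10,interpolation=cv2.INTER_CUBIC))
```

```text
(array([ 6.3, -0.9, 75.9]), array([ 0.09, -0.88, -0.08]), array([0.9, 0.7, 0.7]), 68.7) (array([ 37.3, 258.1,   5.7]), array([ 0.09,  0.88, -0.08]))
```

View pics/s11.png

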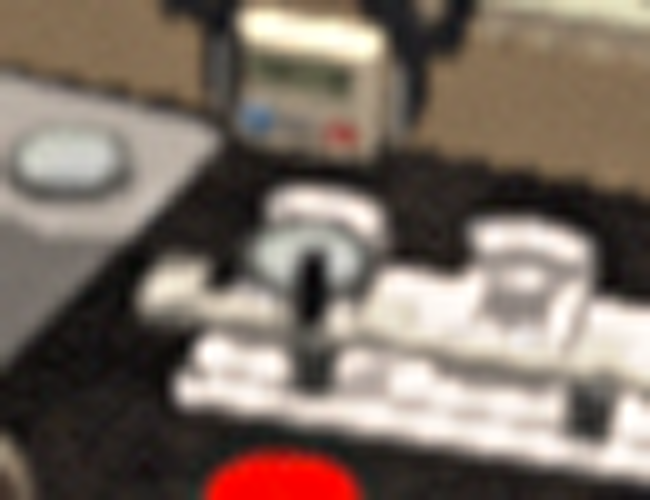

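The view shows lens 1 seated dome up in cell_3 at crop (310,260), with its far edge under the lip. Next, the other three.

```bash
cat >> h.py <<'E'
def see(n=3):
    im=np.mean([bot.camera("top") for _ in range(n)],0).astype(np.uint8)
    for l in lenses(im): print(l[0],l[1],l[2],"go z.05:",go([l[1][0]+.0004,l[1][1],.05],Q()))
E
python3 -c "
from h import *
see()"
```

```text
[208.91 163.76] [0.6417 0.2334] [41, 43, 1422] go z.05: (array([-122.9,  231. ,   49.1]), array([ 0.15,  0.11, -0.09]))
[235.41 170.24] [0.619  0.1385] [42, 42, 1492] go z.05: (array([-93.6, 137.9,  48.8]), array([ 0.15,  0.11, -0.09]))
[202.87 207.31] [0.4846 0.2492] [45, 43, 1537] go z.05: (array([ 32.7, 257.8,  48.9]), array([ 0.15,  0.11, -0.09]))
```

Request:
move_arm:
  deltas:
    - [0.85,-10,18,0,0,0,0]
    - [0.85,-22,30,0,0,0,0]
    - [0.85,-22,32,0,0,0,0]
    - [0.85,-22,32,5,0,0,0]
    - [0.85,-15,24,15,0,0,0]
    - [0.85,-3,2,20,0,0,0]
    - [0.85,0,0,8,0,0,0]
    - [0.85,0,0,0,0,0,0]
    - [0.85,0,0,0,0,0,0]

```text
clock: 36.58
eef_pos: [0.6191, 0.1376, 0.0506]
tool_rot: [-0.035, 0.999, 0.001, -0.0]
ft_force: [-0.1, -1.5, 0.9]
grip_width: 0.0723
grasp_force: 0.0
```

```bash
python3 -c "
from h import *
print(go([.6192,.1386,.0055],Q()),bot.get_obs()['eef_pos'])"
```

```text
(array([-0.2,  0.9, 45.1]), array([ 0.1 ,  0.  , -0.13])) [0.61907876 0.1375691  0.05059703]
```

Request:
move_arm:
  deltas:
    - [0.85,0,1,20,0,0,0]
    - [0.85,0,0,15,0,0,0]
    - [0.85,0,0,7,0,0,0]
    - [0.85,0,0,3,0,0,0]
    - [0.85,0,0,0,0,0,0]
    - [0,0,0,0,0,0,0]
    - [0,0,0,0,0,0,0]
    - [0,0,0,0,0,0,0]
    - [0,0,0,0,0,0,0]
    - [0,0,0,0,0,0,0]

```text
clock: 37.42
eef_pos: [0.622, 0.1397, 0.0092]
tool_rot: [-0.035, 0.999, 0.001, 0.004]
ft_force: [-1.2, -0.6, 5.6]
grip_width: 0.0568
grasp_force: 63.5
```

Request:
move_arm:
  deltas:
    - [0,0,0,-8,0,0,0]
    - [0,0,0,-20,0,0,0]
    - [0,0,0,-25,0,0,0]
    - [0,0,0,-25,0,5,0]
    - [0,0,0,0,0,5,0]
    - [0,0,0,0,0,5,0]
    - [0,5,-10,0,0,0,0]
    - [0,12,-25,0,0,0,0]
    - [0,12,-25,0,0,0,0]

```text
clock: 38.17
eef_pos: [0.5965, 0.0777, 0.0894]
tool_rot: [-0.036, 0.991, -0.004, -0.128]
ft_force: [1.3, 0.0, -0.9]
grip_width: 0.0564
grasp_force: 64.0
```

Request:
move_arm:
  deltas:
    - [0,14,-28,2,0,0,0]
    - [0,14,-28,2,0,0,0]
    - [0,14,-28,3,0,0,0]
    - [0,14,-28,3,0,0,0]
    - [0,12,-25,4,0,0,0]
    - [0,8,-20,4,0,0,0]
    - [0,3,-10,4,0,0,0]
    - [0,0,0,0,0,0,0]
    - [0,0,0,0,0,0,0]

```text
clock: 38.92
eef_pos: [0.5266, -0.0945, 0.0897]
tool_rot: [-0.034, 0.991, -0.003, -0.127]
ft_force: [-0.4, 1.1, -1.4]
grip_width: 0.0563
grasp_force: 64.0
```

```bash
python3 -c "
from h import *
print(incell(2)); print(go(cell(2,-.008,z=.030+.015),Q(tilt=15)))"
```

```text
(array([-14.7,   3.7,  59.7]), array([ 0.2 , 14.56, -0.12]), array([-0.3,  1.1, -1.4]), 56.3)
(array([-17.7,  -3.9,  41.6]), array([ 0.21,  0.44, -0.09]))
```

Request:
move_arm:
  deltas:
    - [0,-6,-4,8,0,0.4,0]
    - [0,-5,0,12,0,0,0]
    - [0,-5,0,12,0,0,0]
    - [0,-3,0,6,0,0,0]
    - [0,-1,0,3,0,0,0]
    - [0,0,0,0,0,0,0]
    - [0,0,0,0,0,0,0]

```text
clock: 39.5
eef_pos: [0.5355, -0.0976, 0.0442]
tool_rot: [-0.035, 0.991, -0.003, -0.131]
ft_force: [-0.6, 0.4, -0.9]
grip_width: 0.0565
grasp_force: 64.0
```

```bash
python3 -c "
from h import *
print(incell(2)); print(go(cell(2,-.006,z=.030+.015),Q(tilt=15)))"
```

```text
(array([-6. ,  0. , 14.2]), array([ 0.16, 15.06, -0.03]), array([-0.6,  0.4, -0.9]), 56.5)
(array([ 0.2, -0. , -0.7]), array([ 0.16, -0.06, -0.01]))
```

Request:
move_arm:
  deltas:
    - [0,-1.9,0,-0.5,0,0,0]
    - [0,-1.9,0,-0.5,0,0,0]
    - [0,-1.9,0,-0.5,0,0,0]
    - [0,0,0,0,0,0,0]

```text
clock: 39.83
eef_pos: [0.5424, -0.0976, 0.0451]
tool_rot: [-0.035, 0.991, -0.003, -0.13]
ft_force: [0.3, -0.3, -1.9]
grip_width: 0.0565
grasp_force: 64.0
```

Request:
move_arm:
  deltas:
    - [0,-1,0,-0.3,0,0,0]
    - [0,0,0,0,0,0,0]

```text
clock: 40.0
eef_pos: [0.5429, -0.0975, 0.0449]
tool_rot: [-0.035, 0.991, -0.003, -0.13]
ft_force: [0.2, -0.3, -1.7]
grip_width: 0.0566
grasp_force: 64.0
```

```bash
python3 -c "
from h import *
print(incell(2))"
```

```text
(array([ 1.4, -0.4, 14.9]), array([ 0.15, 14.98, -0.07]), array([ 0.2, -0.4, -1.7]), 56.6)
```

Request:
move_arm:
  deltas:
    - [0,-1.2,0,0.5,0,0,0]
    - [0,0,0,0,0,0,0]

```text
clock: 40.17
eef_pos: [0.5437, -0.0974, 0.0439]
tool_rot: [-0.035, 0.991, -0.003, -0.131]
ft_force: [0.6, 0.1, -0.8]
grip_width: 0.0562
grasp_force: 64.0
```

Request:
move_arm:
  deltas:
    - [0,-1,0,-0.2,0,0,0]
    - [0,0,0,0,0,0,0]

```text
clock: 40.33
eef_pos: [0.5447, -0.0973, 0.0438]
tool_rot: [-0.035, 0.991, -0.003, -0.131]
ft_force: [0.0, 0.3, -0.8]
grip_width: 0.0565
grasp_force: 64.0
```

Request:
move_arm:
  deltas:
    - [0,-1,0,-0.3,0,0,0]
    - [0,0,0,0,0,0,0]

```text
clock: 40.5
eef_pos: [0.5459, -0.0972, 0.0439]
tool_rot: [-0.035, 0.991, -0.003, -0.13]
ft_force: [-0.0, -0.9, -0.9]
grip_width: 0.0567
grasp_force: 64.0
```

```bash
python3 -c "
from h import *
print(incell(2))"
```

```text
(array([ 4.3, -0.3, 13.9]), array([ 0.15, 15.  , -0.06]), array([-0.1, -0.9, -0.9]), 56.7)
```

Request:
move_arm:
  deltas:
    - [0,-1,0,-0.3,0,0,0]
    - [0,0,0,0,0,0,0]

```text
clock: 40.67
eef_pos: [0.5467, -0.0971, 0.0439]
tool_rot: [-0.035, 0.991, -0.003, -0.131]
ft_force: [0.3, -0.5, -0.8]
grip_width: 0.0567
grasp_force: 64.0
```

Request:
move_arm:
  deltas:
    - [0,-1,0,-0.3,0,0,0]
    - [0,0,0,0,0,0,0]

```text
clock: 40.83
eef_pos: [0.5469, -0.0971, 0.0438]
tool_rot: [-0.035, 0.991, -0.003, -0.132]
ft_force: [-2.2, -0.8, 0.4]
grip_width: 0.0564
grasp_force: 64.0
```

```bash
python3 -c "
from h import *
print(incell(2))"
```

```text
(array([ 5.4, -0.3, 13.8]), array([ 0.16, 15.12, -0.07]), array([-2.2, -0.7,  0.4]), 56.4)
```

Request:
move_arm:
  deltas:
    - [0,-0.1,0,2.2,0,-5,0]
    - [0,0,0,0,0,0,0]
    - [0,-0.1,0,2.1,0,-5,0]
    - [0,0,0,0,0,0,0]

```text
clock: 41.17
eef_pos: [0.5437, -0.0968, 0.039]
tool_rot: [-0.035, 0.998, 0.0, -0.044]
ft_force: [-0.9, -1.7, -1.2]
grip_width: 0.0562
grasp_force: 65.4
```

```bash
python3 -c "
from h import *
print(incell(2))"
```

```text
(array([2.3, 0.3, 9. ]), array([ 0.2 ,  5.08, -0.1 ]), array([-1. , -1.6, -1.2]), 56.2)
```

Request:
move_arm:
  deltas:
    - [0,-2,0,-0.3,0,0,0]
    - [0,0,0,0,0,0,0]
    - [0,-0.2,0,1.2,0,-3,0]
    - [0,-0.2,0,0.9,0,-2.1,0]
    - [0,0,0,0,0,0,0]

```text
clock: 41.58
eef_pos: [0.5462, -0.0968, 0.0373]
tool_rot: [-0.035, 0.999, 0.002, -0.002]
ft_force: [-7.6, -0.3, -0.4]
grip_width: 0.0567
grasp_force: 65.6
```

```bash
python3 -c "
from h import *
print(incell(2))"
```

```text
(array([4.7, 0.1, 7.3]), array([ 0.19,  0.26, -0.11]), array([-7.6,  0.3, -0.4]), 56.7)
```

Request:
move_arm:
  deltas:
    - [0,1.2,0,0.7,0,-0.3,0]
    - [0,0,0,0,0,0,0]
    - [0.8,0,0,0,0,0,0]
    - [0.8,0,0,0,0,0,0]
    - [0.8,0,0,0,0,0,0]
    - [0.8,0,0,-10,0,0,0]
    - [0.8,0,0,-25,0,0,0]
    - [0.8,0,0,-30,0,0,0]
    - [0.8,0,0,0,0,0,0]

```text
clock: 42.33
eef_pos: [0.5525, -0.098, 0.1089]
tool_rot: [-0.035, 0.999, 0.0, 0.009]
ft_force: [1.7, -0.5, 0.5]
grip_width: 0.0682
grasp_force: 0.0
```

```bash
python3 -c "
from h import *
print(incell(2)); see()"
```

```text
(array([10.9, -1.6, 78.9]), array([-0.02, -1.04, -0.08]), array([ 1.6, -0.6,  0.5]), 68.2)
[208.91 163.74] [0.6418 0.2334] [41, 43, 1415] go z.05: (array([-116.1,  323.3,   54.8]), array([ 0.11,  0.52, -0.08]))
[202.86 207.28] [0.4847 0.2492] [45, 44, 1543] go z.05: (array([ 39.5, 350. ,  53.4]), array([ 0.11,  0.52, -0.08]))
```

Request:
move_arm:
  deltas:
    - [0.85,3,20,0,0,0.5,0]
    - [0.85,4,36,0,0,0,0]
    - [0.85,5,38,0,0,0,0]
    - [0.85,5,38,0,0,0,0]
    - [0.85,5,38,0,0,0,0]
    - [0.85,5,38,0,0,0,0]
    - [0.85,4,38,0,0,0,0]
    - [0.85,4,38,0,0,0,0]
    - [0.85,3,38,5,0,0,0]
    - [0.85,1,26,15,0,0,0]

```text
clock: 43.32
eef_pos: [0.4844, 0.2509, 0.0838]
tool_rot: [-0.036, 0.999, 0.002, 0.0]
ft_force: [0.4, 0.5, 0.5]
grip_width: 0.0727
grasp_force: 0.0
```

Request:
move_arm:
  deltas:
    - [0.85,0,0,20,0,0,0]
    - [0.85,0,0,12,0,0,0]
    - [0.85,0,0,0,0,0,0]
    - [0.85,0,0,0,0,0,0]

```text
clock: 43.65
eef_pos: [0.4829, 0.2468, 0.0494]
tool_rot: [-0.035, 0.999, 0.0, -0.003]
ft_force: [0.4, -0.7, -0.4]
grip_width: 0.0727
grasp_force: 0.0
```

```bash
python3 -c "
from h import *
print(go([.4849,.2492,.0055],Q()),bot.get_obs()['eef_pos'],bot.get_obs()['joint_pos'].round(2))"
```

```text
(array([-2.4,  2.2, 43.9]), array([ 0.05, -0.32, -0.06])) [0.48289279 0.24677736 0.0494256 ] [ 0.47  0.48 -0.17  0.92  0.    0.4 ]
```

Request:
move_arm:
  deltas:
    - [0.85,-1.5,2,20,0,0,0]
    - [0.85,0,0,15,0,0,0]
    - [0.85,0,0,6,0,0,0]
    - [0.85,0,0,2.5,0,0,0]
    - [0.85,0,0,0,0,0,0]
    - [0.85,0,0,0,0,0,0]

```text
clock: 44.15
eef_pos: [0.4863, 0.2496, 0.0083]
tool_rot: [-0.035, 0.999, 0.002, -0.0]
ft_force: [-1.1, 0.1, 0.8]
grip_width: 0.0723
grasp_force: 0.0
```

```bash
python3 -c "
from h import *
print(go([.4849,.2492,.0055],Q()),bot.get_obs()['eef_pos'])"
```

```text
(array([ 1.4, -0.3,  2.8]), array([ 0.18, -0.03, -0.11])) [0.4862865  0.24957544 0.00833731]
```

Request:
move_arm:
  deltas:
    - [0.85,1.2,0,2.5,0,0,0]
    - [0.85,0,0,0,0,0,0]
    - [0,0,0,0,0,0,0]
    - [0,0,0,0,0,0,0]
    - [0,0,0,0,0,0,0]
    - [0,0,0,0,0,0,0]
    - [0,0,0,0,0,0,0]
    - [0,0,0,0,0,0,0]

```text
clock: 44.82
eef_pos: [0.4847, 0.2497, 0.0062]
tool_rot: [-0.035, 0.999, 0.001, -0.0]
ft_force: [-1.1, -0.6, 6.7]
grip_width: 0.0572
grasp_force: 62.5
```

Request:
move_arm:
  deltas:
    - [0,0,0,-8,0,0,0]
    - [0,0,0,-20,0,0,0]
    - [0,0,0,-28,0,0,0]
    - [0,0,0,-26,0,5,0]
    - [0,0,0,0,0,5,0]
    - [0,0,0,0,0,5,0]
    - [0,-5,-10,-1,0,0,0]
    - [0,-7,-25,-2,0,0,0]
    - [0,-6,-36,-2,0,0,0]
    - [0,-3,-38,0,0,0,0]

```text
clock: 45.65
eef_pos: [0.5144, 0.1413, 0.0857]
tool_rot: [-0.036, 0.991, -0.004, -0.13]
ft_force: [0.7, -1.1, -1.3]
grip_width: 0.057
grasp_force: 64.2
```

Request:
move_arm:
  deltas:
    - [0,0,-38,0,0,0,0]
    - [0,0,-38,0,0,0,0]
    - [0,0,-38,0,0,0,0]
    - [0,0,-38,0,0,0,0]
    - [0,0,-38,0,0,0,0]
    - [0,0,-38,0,0,0,0]
    - [0,0,-38,0,0,0,0]
    - [0,0,-30,0,0,0,0]
    - [0,0,-20,0,0,0,0]
    - [0,0,-10,0,0,0,0]

```text
clock: 46.48
eef_pos: [0.5358, -0.1867, 0.0853]
tool_rot: [-0.033, 0.991, -0.004, -0.131]
ft_force: [0.1, 0.2, -0.8]
grip_width: 0.057
grasp_force: 64.2
```

Request:
move_arm:
  deltas:
    - [0,0,0,0,0,0,0]
    - [0,0,0,0,0,0,0]

```text
clock: 46.65
eef_pos: [0.5361, -0.1829, 0.0852]
tool_rot: [-0.035, 0.991, -0.003, -0.131]
ft_force: [0.3, 0.9, -1.1]
grip_width: 0.0572
grasp_force: 64.2
```

```bash
python3 -c "
from h import *
print(incell(1)); print(go(cell(1,-.007,z=.030+.015),Q(tilt=15)))"
```

```text
(array([-11.5,   6.9,  55.2]), array([ 0.19, 15.1 , -0.1 ]), array([ 0.4,  0.9, -1.1]), 57.2)
(array([-14.9,  -7. ,  37.6]), array([ 0.2 , -0.1 , -0.07]))
```

Request:
move_arm:
  deltas:
    - [0,-4,-4,8,0,0,0]
    - [0,-5,-3,11,0,0,0]
    - [0,-4,0,10,0,0,0]
    - [0,-2,0,6,0,0,0]
    - [0,0,0,2,0,0,0]
    - [0,0,0,0,0,0,0]
    - [0,0,0,0,0,0,0]

```text
clock: 47.23
eef_pos: [0.5417, -0.1894, 0.0453]
tool_rot: [-0.035, 0.991, -0.003, -0.132]
ft_force: [0.2, -0.3, -0.1]
grip_width: 0.0568
grasp_force: 64.2
```

```bash
python3 -c "
from h import *
print(incell(1)); print(go(cell(1,-.007,z=.030+.0125),Q(tilt=15)))"
```

```text
(array([-6.4,  0. , 15.3]), array([ 0.16, 15.15, -0.03]), array([ 0.2, -0.3, -0.1]), 56.8)
(array([-0.1, -0. ,  2.8]), array([ 0.17, -0.15, -0.01]))
```

Request:
move_arm:
  deltas:
    - [0,-0.3,0,1.4,0,0,0]
    - [0,-0.3,0,1.2,0,0,0]
    - [0,0,0,0,0,0,0]

```text
clock: 47.48
eef_pos: [0.5419, -0.1898, 0.0431]
tool_rot: [-0.035, 0.991, -0.003, -0.131]
ft_force: [0.1, -0.9, -1.4]
grip_width: 0.0573
grasp_force: 64.2
```

Request:
move_arm:
  deltas:
    - [0,-1.7,0,-0.4,0,0,0]
    - [0,-1.7,0,-0.4,0,0,0]
    - [0,0,0,0,0,0,0]

```text
clock: 47.73
eef_pos: [0.5458, -0.1896, 0.043]
tool_rot: [-0.035, 0.991, -0.003, -0.131]
ft_force: [-0.2, -0.4, -1.3]
grip_width: 0.057
grasp_force: 64.2
```

Request:
move_arm:
  deltas:
    - [0,-1.5,0,-0.3,0,0,0]
    - [0,0,0,0,0,0,0]

```text
clock: 47.9
eef_pos: [0.5471, -0.1894, 0.0427]
tool_rot: [-0.035, 0.991, -0.003, -0.131]
ft_force: [0.6, 0.7, -0.9]
grip_width: 0.0569
grasp_force: 64.2
```

```bash
python3 -c "
from h import *
print(incell(1))"
```

```text
(array([-1. , -0.3, 12.7]), array([ 0.15, 15.08, -0.06]), array([ 0.6,  0.7, -0.9]), 56.9)
```

Request:
move_arm:
  deltas:
    - [0,-1,0,-0.2,0,0,0]
    - [0,0,0,0,0,0,0]

```text
clock: 48.07
eef_pos: [0.5479, -0.1893, 0.0426]
tool_rot: [-0.035, 0.991, -0.003, -0.131]
ft_force: [0.2, -0.3, -1.7]
grip_width: 0.0569
grasp_force: 64.2
```

Request:
move_arm:
  deltas:
    - [0,-1,0,-0.2,0,0,0]
    - [0,0,0,0,0,0,0]

```text
clock: 48.23
eef_pos: [0.5489, -0.1892, 0.0425]
tool_rot: [-0.035, 0.991, -0.003, -0.131]
ft_force: [0.0, 0.3, -1.1]
grip_width: 0.0568
grasp_force: 64.2
```

Request:
move_arm:
  deltas:
    - [0,-1,0,-0.2,0,0,0]
    - [0,0,0,0,0,0,0]

```text
clock: 48.4
eef_pos: [0.55, -0.1892, 0.0425]
tool_rot: [-0.035, 0.991, -0.003, -0.131]
ft_force: [-0.7, 0.8, -1.0]
grip_width: 0.0571
grasp_force: 64.2
```

```bash
python3 -c "
from h import *
print(incell(1))"
```

```text
(array([ 1.9, -0.3, 12.5]), array([ 0.15, 15.1 , -0.06]), array([-0.6,  0.9, -1. ]), 57.1)
```

Request:
move_arm:
  deltas:
    - [0,-0.8,0,-0.2,0,0,0]
    - [0,0,0,0,0,0,0]
    - [0,-1.5,0,2.6,0,-5,0]
    - [0,0,0,0,0,0,0]
    - [0,-1.4,0,2.4,0,-5,0]
    - [0,0,0,0,0,0,0]

```text
clock: 48.9
eef_pos: [0.5484, -0.1883, 0.0362]
tool_rot: [-0.035, 0.998, 0.001, -0.046]
ft_force: [-1.2, -1.4, 0.2]
grip_width: 0.057
grasp_force: 65.3
```

```bash
python3 -c "
from h import *
print(incell(1))"
```

```text
(array([0.3, 0.7, 6.2]), array([ 0.25,  5.27, -0.13]), array([-1.3, -1.3,  0.2]), 57.0)
```

Request:
move_arm:
  deltas:
    - [0,-1.5,-0.5,-0.6,0,0,0]
    - [0,0,0,0,0,0,0]
    - [0,-0.2,0,1.4,0,-3,0]
    - [0,-0.2,0,1.0,0,-2.2,0]
    - [0,0,0,0,0,0,0]

```text
clock: 49.32
eef_pos: [0.551, -0.1888, 0.0344]
tool_rot: [-0.035, 0.999, 0.002, -0.002]
ft_force: [-8.1, 1.2, 0.2]
grip_width: 0.0571
grasp_force: 65.1
```

```bash
python3 -c "
from h import *
print(incell(1))"
```

```text
(array([ 2.9, -0. ,  4.4]), array([ 0.25,  0.27, -0.12]), array([-8. ,  1.8,  0.2]), 57.1)
```

Request:
move_arm:
  deltas:
    - [0,1.2,0,0.5,0,-0.3,0]
    - [0,0,0,0,0,0,0]
    - [0.8,0,0,0,0,0,0]
    - [0.8,0,0,0,0,0,0]
    - [0.8,0,0,0,0,0,0]
    - [0.8,0,0,-10,0,0,0]
    - [0.8,0,0,-25,0,0,0]
    - [0.8,0,0,-30,0,0,0]
    - [0.8,0,0,0,0,0,0]

```text
clock: 50.07
eef_pos: [0.5572, -0.1912, 0.1067]
tool_rot: [-0.035, 0.999, -0.001, 0.009]
ft_force: [1.5, -0.2, 1.2]
grip_width: 0.0684
grasp_force: 0.0
```

```bash
python3 -c "
from h import *
print(incell(1)); see()"
```

```text
(array([ 8.9, -2.8, 76.7]), array([-0.13, -1.02, -0.08]), array([ 1.5, -0.4,  1.2]), 68.4)
[208.95 163.75] [0.6418 0.2332] [41, 43, 1400] go z.05: (array([-117.8,  415.7,   52.4]), array([ 0.09,  0.52, -0.08]))
```

Request:
move_arm:
  deltas:
    - [0.85,0,20,0,0,0.5,0]
    - [0.85,-6,36,0,0,0,0]
    - [0.85,-8,38,0,0,0,0]
    - [0.85,-8,38,0,0,0,0]
    - [0.85,-8,38,0,0,0,0]
    - [0.85,-10,38,0,0,0,0]
    - [0.85,-12,38,0,0,0,0]
    - [0.85,-13,38,0,0,0,0]
    - [0.85,-13,37,0,0,0,0]
    - [0.85,-13,36,0,0,0,0]

```text
clock: 51.05
eef_pos: [0.6175, 0.1749, 0.0988]
tool_rot: [-0.035, 0.999, 0.001, -0.002]
ft_force: [0.9, -0.6, 0.5]
grip_width: 0.0725
grasp_force: 0.0
```

Request:
move_arm:
  deltas:
    - [0.85,-13,34,0,0,0,0]
    - [0.85,-10,20,5,0,0,0]
    - [0.85,-4,4,15,0,0,0]
    - [0.85,0,0,20,0,0,0]
    - [0.85,0,0,12,0,0,0]
    - [0.85,0,0,0,0,0,0]
    - [0.85,0,0,0,0,0,0]

```text
clock: 51.63
eef_pos: [0.6395, 0.2313, 0.0462]
tool_rot: [-0.035, 0.999, 0.0, -0.003]
ft_force: [0.2, -0.4, 0.1]
grip_width: 0.0727
grasp_force: 0.0
```

```bash
python3 -c "
from h import *
print(go([.6420,.2333,.0055],Q()),bot.get_obs()['eef_pos'],bot.get_obs()['joint_pos'].round(2))"
```

```text
(array([-2.9,  1.8, 40.7]), array([ 0.06, -0.37, -0.15])) [0.63946077 0.23125488 0.04619514] [0.35 0.73 0.27 1.12 0.   0.28]
```

Request:
move_arm:
  deltas:
    - [0.85,-1.2,1.3,20,0,0,0]
    - [0.85,0,0,14,0,0,0]
    - [0.85,0,0,6,0,0,0]
    - [0.85,0,0,3,0,0,0]
    - [0.85,0,0,0,0,0,0]
    - [0.85,0,0,0,0,0,0]

```text
clock: 52.13
eef_pos: [0.6428, 0.2341, 0.0065]
tool_rot: [-0.035, 0.999, 0.001, -0.0]
ft_force: [0.8, 1.1, -0.1]
grip_width: 0.0726
grasp_force: 0.0
```

Request:
move_arm:
  deltas:
    - [0,0,0,0,0,0,0]
    - [0,0,0,0,0,0,0]
    - [0,0,0,0,0,0,0]
    - [0,0,0,0,0,0,0]
    - [0,0,0,0,0,0,0]
    - [0,0,0,0,0,0,0]

```text
clock: 52.63
eef_pos: [0.6434, 0.2347, 0.0077]
tool_rot: [-0.035, 0.999, 0.002, 0.001]
ft_force: [-1.0, 0.1, 6.6]
grip_width: 0.0567
grasp_force: 63.9
```

```bash
python3 -c "
from h import *
print(go([.6420,.2333,.0055],Q()),bot.get_obs()['eef_pos'],bot.get_obs()['grip_width'])"
```

```text
(array([ 1.5, -1.3,  2.2]), array([ 0.19,  0.1 , -0.08])) [0.64343575 0.2346808  0.00765816] 0.05674216770404481
```

Request:
move_arm:
  deltas:
    - [0,0,0,-8,0,0,0]
    - [0,0,0,-20,0,0,0]
    - [0,0,0,-28,0,0,0]
    - [0,0,0,-26,0,5,0]
    - [0,0,0,0,0,5,0]
    - [0,0,0,0,0,5,0]
    - [0,6,-10,1,0,0,0]
    - [0,9,-25,2,0,0,0]
    - [0,10,-36,2,0,0,0]
    - [0,10,-36,2,0,0,0]

```text
clock: 53.47
eef_pos: [0.614, 0.1248, 0.086]
tool_rot: [-0.036, 0.991, -0.004, -0.129]
ft_force: [0.8, -0.8, -0.1]
grip_width: 0.0567
grasp_force: 63.9
```

Request:
move_arm:
  deltas:
    - [0,10,-36,2,0,0,0]
    - [0,10,-36,2,0,0,0]
    - [0,10,-36,3,0,0,0]
    - [0,10,-36,3,0,0,0]
    - [0,10,-36,3,0,0,0]
    - [0,10,-36,3,0,0,0]
    - [0,10,-36,3,0,0,0]
    - [0,10,-36,3,0,0,0]
    - [0,8,-36,3,0,0,0]
    - [0,6,-36,3,0,0,0]

```text
clock: 54.3
eef_pos: [0.5411, -0.2429, 0.0841]
tool_rot: [-0.035, 0.991, -0.003, -0.128]
ft_force: [0.7, -0.7, -0.8]
grip_width: 0.0567
grasp_force: 63.9
```

Request:
move_arm:
  deltas:
    - [0,0,-25,0,0,0,0]
    - [0,0,-10,0,0,0,0]
    - [0,0,0,0,0,0,0]
    - [0,0,0,0,0,0,0]

```text
clock: 54.63
eef_pos: [0.5442, -0.2756, 0.0832]
tool_rot: [-0.035, 0.991, -0.003, -0.129]
ft_force: [-0.6, 0.8, 0.1]
grip_width: 0.0567
grasp_force: 63.9
```

```bash
python3 -c "
from h import *
print(incell(0)); print(go(cell(0,-.006,z=.030+.0155),Q(tilt=15)))"
```

```text
(array([-10. ,   5.8,  53.2]), array([ 0.21, 14.77, -0.09]), array([-0.6,  0.8,  0.1]), 56.7)
(array([-13.5,  -5.9,  35.4]), array([ 0.22,  0.23, -0.07]))
```

Request:
move_arm:
  deltas:
    - [0,-4,-4,8,0,0.2,0]
    - [0,-4,-2,11,0,0,0]
    - [0,-4,0,10,0,0,0]
    - [0,-2,0,6,0,0,0]
    - [0,-0.3,0,2,0,0,0]
    - [0,0,0,0,0,0,0]
    - [0,0,0,0,0,0,0]

```text
clock: 55.22
eef_pos: [0.5489, -0.2812, 0.0436]
tool_rot: [-0.035, 0.991, -0.003, -0.131]
ft_force: [0.1, -0.0, -0.3]
grip_width: 0.0568
grasp_force: 63.9
```

```bash
python3 -c "
from h import *
print(incell(0)); print(go(cell(0,-.001,z=.030+.0135),Q(tilt=15)))"
```

```text
(array([-5.8, -0.1, 13.6]), array([ 0.16, 15.  , -0.03]), array([ 0.1, -0. , -0.3]), 56.8)
(array([-4.7,  0.1, -1.2]), array([ 0.17, -0.  , -0.01]))
```

Good height, so I'll push in under the lip.

Request:
move_arm:
  deltas:
    - [0,-1.7,0,-0.4,0,0,0]
    - [0,-1.7,0,-0.4,0,0,0]
    - [0,-1.7,0,-0.3,0,0,0]
    - [0,0,0,0,0,0,0]

```text
clock: 55.55
eef_pos: [0.5548, -0.2814, 0.044]
tool_rot: [-0.035, 0.991, -0.004, -0.13]
ft_force: [0.6, -0.3, -1.1]
grip_width: 0.0567
grasp_force: 63.9
```

Request:
move_arm:
  deltas:
    - [0,-1,0,-0.1,0,0,0]
    - [0,0,0,0,0,0,0]

```text
clock: 55.72
eef_pos: [0.5553, -0.2812, 0.0435]
tool_rot: [-0.035, 0.991, -0.003, -0.13]
ft_force: [-0.7, -0.4, 0.2]
grip_width: 0.0565
grasp_force: 63.9
```

Request:
move_arm:
  deltas:
    - [0,-1,0,-0.2,0,0,0]
    - [0,0,0,0,0,0,0]

```text
clock: 55.88
eef_pos: [0.5563, -0.2811, 0.0433]
tool_rot: [-0.035, 0.991, -0.003, -0.13]
ft_force: [-0.1, 0.8, -0.6]
grip_width: 0.0566
grasp_force: 63.9
```

Request:
move_arm:
  deltas:
    - [0,-0.7,0,-0.2,0,0,0]
    - [0,0,0,0,0,0,0]

```text
clock: 56.05
eef_pos: [0.557, -0.281, 0.0433]
tool_rot: [-0.035, 0.991, -0.003, -0.13]
ft_force: [0.3, 0.0, -1.1]
grip_width: 0.0571
grasp_force: 63.9
```

```bash
python3 -c "
from h import *
print(incell(0))"
```

```text
(array([ 2.3, -0.5, 13.3]), array([ 0.15, 14.96, -0.06]), array([ 0.3,  0. , -1.1]), 57.1)
```

Request:
move_arm:
  deltas:
    - [0,-1,0,-0.2,0,0,0]
    - [0,0,0,0,0,0,0]

```text
clock: 56.22
eef_pos: [0.5581, -0.281, 0.0433]
tool_rot: [-0.035, 0.991, -0.003, -0.13]
ft_force: [-0.4, -0.2, -0.8]
grip_width: 0.0573
grasp_force: 63.9
```

Request:
move_arm:
  deltas:
    - [0,-0.9,0,-0.2,0,0,0]
    - [0,0,0,0,0,0,0]

```text
clock: 56.38
eef_pos: [0.5587, -0.2809, 0.0432]
tool_rot: [-0.035, 0.991, -0.003, -0.13]
ft_force: [-0.6, 1.1, -0.3]
grip_width: 0.0569
grasp_force: 63.9
```

Request:
move_arm:
  deltas:
    - [0,-0.8,0,-0.2,0,0,0]
    - [0,0,0,0,0,0,0]

```text
clock: 56.55
eef_pos: [0.5589, -0.2808, 0.0431]
tool_rot: [-0.035, 0.991, -0.003, -0.131]
ft_force: [-3.1, -0.2, -0.4]
grip_width: 0.0569
grasp_force: 63.9
```

```bash
python3 -c "
from h import *
print(incell(0))"
```

```text
(array([ 4.3, -0.4, 13.1]), array([ 0.16, 15.06, -0.06]), array([-3.1,  0. , -0.4]), 56.9)
```

Request:
move_arm:
  deltas:
    - [0,-1.1,0,2.0,0,-5,0]
    - [0,0,0,0,0,0,0]
    - [0,-1.4,0,2.0,0,-5,0]
    - [0,0,0,0,0,0,0]

```text
clock: 56.88
eef_pos: [0.5566, -0.2797, 0.0376]
tool_rot: [-0.034, 0.998, 0.001, -0.045]
ft_force: [-1.0, 0.8, -0.8]
grip_width: 0.0565
grasp_force: 64.3
```

```bash
python3 -c "
from h import *
print(incell(0))"
```

```text
(array([2. , 0.9, 7.6]), array([ 0.31,  5.18, -0.15]), array([-1. ,  0.9, -0.8]), 56.5)
```

Request:
move_arm:
  deltas:
    - [0,-1.6,-0.8,-0.4,-0.2,0,0]
    - [0,0,0,0,0,0,0]
    - [0,-0.2,0,1.2,0,-3,0]
    - [0,-0.2,0,0.9,0,-2.2,0]
    - [0,0,0,0,0,0,0]

```text
clock: 57.3
eef_pos: [0.5587, -0.2803, 0.0359]
tool_rot: [-0.034, 0.999, 0.005, -0.002]
ft_force: [-9.4, 2.6, 0.3]
grip_width: 0.057
grasp_force: 64.6
```

```bash
python3 -c "
from h import *
print(incell(0))"
```

```text
(array([4. , 0.2, 5.9]), array([ 0.55,  0.24, -0.15]), array([-9.2,  3.3,  0.3]), 57.0)
```

Request:
move_arm:
  deltas:
    - [0,1.4,0,0.5,0,-0.2,0]
    - [0,0,0,0,0,0,0]
    - [0.8,0,0,0,0,0,0]
    - [0.8,0,0,0,0,0,0]
    - [0.8,0,0,0,0,0,0]
    - [0.8,0,0,-10,0,0,0]
    - [0.8,0,0,-25,0,0,0]
    - [0.8,0,0,-30,0,0,0]
    - [0.8,0,0,-30,0,0,0]
    - [0.5,0,0,0,0,0,0]

```text
clock: 58.13
eef_pos: [0.5658, -0.2843, 0.1403]
tool_rot: [-0.035, 0.999, -0.0, 0.01]
ft_force: [1.0, -1.2, 1.5]
grip_width: 0.0577
grasp_force: 0.0
```

Run:
```python
from h import *
print(go([.4845,-.026,.12],Q()))
W=[]
for cam,(x0,y0,x1,y1) in (("side",(255,175,350,235)),("top",(260,170,370,222))):
    im=np.mean([bot.camera(cam) for _ in range(4)],0).astype(np.uint8)
    f=cv2.resize(im[y0:y1,x0:x1],(int((x1-x0)*5.2),int((y1-y0)*5.2)),interpolation=cv2.INTER_CUBIC); W.append(f)
w=max(f.shape[1] for f in W); cv2.imwrite("pics/v12.png",np.vstack([np.pad(f,((0,0),(0,w-f.shape[1]),(0,0))) for f in W]))
```

```text
(array([ 63.4, 263.4,  18.6]), array([-0.09,  1.15, -0.08]))
```

View pics/v12.png

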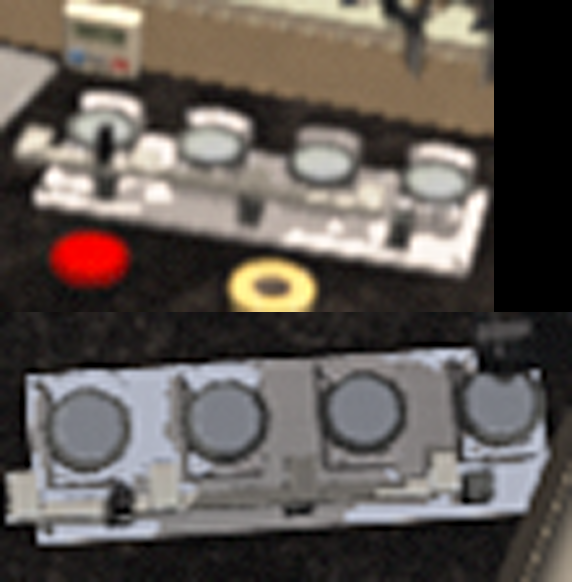

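All four lenses sit in their cells under the lips: side-view glass at (105,128), (213,145), (324,162) and (438,180). Now I'll close the bar.

Request:
move_arm:
  deltas:
    - [0.5,5,20,0,0,1.1,0]
    - [0.5,8,34,0,0,0,0]
    - [0.5,9,36,0,0,0,0]
    - [0.5,9,36,0,0,0,0]
    - [0.5,9,36,0,0,0,0]
    - [0.5,9,36,0,0,0,0]
    - [0.5,8,34,5,0,0,0]
    - [0.5,5,22,8,0,0,0]
    - [0.5,1,8,6,0,0,0]
    - [0.5,0,0,0,0,0,0]

```text
clock: 59.37
eef_pos: [0.478, -0.0234, 0.1131]
tool_rot: [-0.037, 0.999, 0.003, -0.008]
ft_force: [0.1, -0.5, -0.0]
grip_width: 0.0425
grasp_force: 0.0
```

```bash
python3 -c "
from h import *
o=bot.get_obs(); print(go([.4845,-.026,.06],Q()),o['eef_pos'],o['joint_pos'].round(2))"
```

```text
(array([-7.1, -3.4, 53. ]), array([ 0.37, -0.87,  0.09])) [ 0.4780031  -0.0234164   0.11308627] [-0.05  0.31 -0.25  1.03  0.   -0.12]
```

Request:
move_arm:
  deltas:
    - [0.5,-5,-3,15,0,-0.8,0]
    - [0.5,0,0,18,0,0,0]
    - [0.5,0,0,12,0,0,0]
    - [0.5,0,0,5,0,0,0]
    - [0.5,0,0,0,0,0,0]
    - [0,0,0,0,0,0,0]
    - [0,0,0,0,0,0,0]
    - [0,0,0,0,0,0,0]
    - [0,0,0,0,0,0,0]
    - [0,0,0,0,0,0,0]

```text
clock: 60.2
eef_pos: [0.4857, -0.0277, 0.0656]
tool_rot: [-0.035, 0.999, 0.003, 0.002]
ft_force: [-0.6, -1.1, 3.9]
grip_width: 0.0121
grasp_force: 59.2
```

Request:
move_arm:
  deltas:
    - [0,0,-3,0,0,0,0]
    - [0,0,-5,0,0,0,0]
    - [0,0,-5,0,0,0,0]
    - [0,0,-5,0,0,0,0]
    - [0,0,-5,0,0,0,0]
    - [0,0,0,0,0,0,0]

```text
clock: 60.7
eef_pos: [0.4875, -0.0511, 0.0655]
tool_rot: [-0.035, 0.999, 0.003, 0.002]
ft_force: [0.5, -0.7, 6.3]
grip_width: 0.0125
grasp_force: 59.6
```

Request:
move_arm:
  deltas:
    - [0,0,-4,0,0,0,0]
    - [0,0,-4,0,0,0,0]
    - [0,0,-4,0,0,0,0]
    - [0,0,-3,0,0,0,0]
    - [0,0,-2,0,0,0,0]
    - [0,0,-1,0,0,0,0]
    - [0,0,0,0,0,0,0]

```text
clock: 61.28
eef_pos: [0.4888, -0.0685, 0.0655]
tool_rot: [-0.035, 0.999, 0.003, 0.002]
ft_force: [0.5, 0.8, 6.2]
grip_width: 0.0121
grasp_force: 59.6
```

Request:
move_arm:
  deltas:
    - [0,0,-2,0,0,0,0]
    - [0,0,-2,0,0,0,0]
    - [0,0,-1,0,0,0,0]
    - [0,0,0,0,0,0,0]

```text
clock: 61.62
eef_pos: [0.489, -0.071, 0.0655]
tool_rot: [-0.036, 0.999, 0.006, 0.002]
ft_force: [-0.8, 8.9, 8.6]
grip_width: 0.0128
grasp_force: 59.8
```

Request:
move_arm:
  deltas:
    - [0,0,-1,0,0,0,0]
    - [0,0,0,0,0,0,0]

```text
clock: 61.78
eef_pos: [0.489, -0.071, 0.0655]
tool_rot: [-0.036, 0.999, 0.007, 0.002]
ft_force: [-0.5, 10.2, 8.2]
grip_width: 0.0125
grasp_force: 59.9
```

Request:
move_arm:
  deltas:
    - [0.45,0,0,0,0,0,0]
    - [0.45,0,0,0,0,0,0]
    - [0.45,0,0,0,0,0,0]
    - [0.45,0,0,0,0,0,0]
    - [0.45,0,0,-10,0,0,0]
    - [0.45,0,0,-30,0,0,0]
    - [0.45,0,0,-40,0,0,0]
    - [0.45,0,0,-40,0,0,0]
    - [0.45,30,0,0,0,0,0]
    - [0.45,40,0,0,0,0,0]

```text
clock: 62.62
eef_pos: [0.4227, -0.0809, 0.1882]
tool_rot: [-0.035, 0.999, 0.002, 0.006]
ft_force: [-0.8, -0.7, 0.0]
grip_width: 0.0385
grasp_force: 0.0
```

Request:
move_arm:
  deltas:
    - [0.45,30,35,0,0,0,0]
    - [0.45,10,40,0,0,0,0]
    - [0.45,0,40,0,0,0,0]
    - [0.45,0,40,0,0,0,0]
    - [0.45,0,40,0,0,0,0]
    - [0.45,0,40,0,0,0,0]
    - [0.45,0,0,0,0,0,0]

```text
clock: 63.2
eef_pos: [0.3646, 0.1546, 0.1865]
tool_rot: [-0.04, 0.999, 0.005, 0.002]
ft_force: [-0.1, 0.1, 0.4]
grip_width: 0.0387
grasp_force: 0.0
```

Run:
```python
from h import *
print(bot.get_obs()["eef_pos"],bot.get_obs()["clock"])
W=[]
for cam,(x0,y0,x1,y1) in (("side",(255,175,350,235)),("top",(260,170,370,222))):
    im=np.mean([bot.camera(cam) for _ in range(4)],0).astype(np.uint8)
    if cam=="top":
        for n,z in (("timer_center",.06),("amber_center",.07),("tape_center",.018)): print(n,[r[2] for r in find(n,cam,z)])
    f=cv2.resize(im[y0:y1,x0:x1],(int((x1-x0)*5.2),int((y1-y0)*5.2)),interpolation=cv2.INTER_CUBIC); W.append(f)
w=max(f.shape[1] for f in W); cv2.imwrite("pics/v13.png",np.vstack([np.pad(f,((0,0),(0,w-f.shape[1]),(0,0))) for f in W]))
```

```text
[0.36457539 0.15464607 0.18650868] 63.2
timer_center [array([0.6801, 0.0515, 0.06  ]), array([ 0.5193, -0.1395,  0.06  ])]
amber_center [array([ 0.3851, -0.3804,  0.07  ])]
tape_center [array([ 0.3987, -0.1872,  0.018 ])]
```

View pics/v13.png

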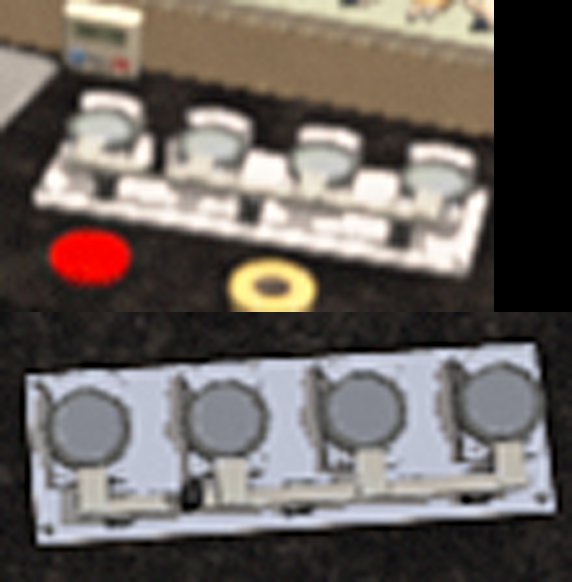

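The bar is home with its tabs over all four near rims, at top-view (93,485), (232,480), (371,468) and (509,460). The lenses are in their cells, and the timer, bottle and tape are where they were. Handing in.

```bash
python3 -c "
from workcell import bot
print(bot.job_done())"
```

```text
the job is handed in; nothing more can be done
None
```

I handed the job in at about 63 s with all four lenses dome up under their lips, the bar home over their near rims and the bystanders unmoved, but during one missed regrasp the fingers closed over the top of the first lens and may have touched its glass.

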